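# Load a dial pull gauge with two slotted weights

### The arm

A 7-joint arm with a two-finger parallel gripper is mounted at the origin on the work surface. World frame = base frame: x ahead of the robot, y to its left, z up, the work surface at z = 0. Lengths are in m, angles in rad, forces in N, time in s.
With the tool pointing down it reaches from about 0.4 to 0.85 m from the base axis. Payload 4.5 kg.
Tool frame: the origin (TCP) lies midway between the tips of the shut fingers; the grasp point (between the pads) lies 19 mm behind it; z points along the fingers, y is the direction in which the jaws open and shut (so a half turn about z gives the same grasp; the last joint's range is limited). The gripper opens to 88 mm and grips with 3 to 60 N. Pads are 18 mm wide; open, the fingers measure 123 mm over their backs; the gripper's body (75 mm by 187 mm) begins 45 mm behind the grasp point.
Start: joints at [1.239, 0.689, -0.195, 1.565, 0.157, 0.902, -0.215], TCP at [0.224, -0.584, 0.239] pointing down, gripper open.
Joint ranges: [-3.01, 3.01], [-0.46, 2.08], [-1.47, 1.51], [0.13, 2.56], [-1, 4.14], [0.04, 2.09], [-2.66, 2.66]. Speed limits (rad/s): [2.57, 2.57, 3.14, 3.14, 3.14, 3.14, 3.14].

### API

Orientations are given as a unit quaternion [x, y, z, w].
In Python, from plant import r, viewer gives the robot as it stands.
- The arm moves only by the tool play_rows, never from a script. Its argument "commands" is a list of rows, each an object with "delta_rot": the turn, a rotation vector about the tool's x, y, z normalised to -1 to 1, where 1 is pi rad, a list of three; "travel": the shift along the tool's x, y, z normalised to -1 to 1, where 1 is 15 cm, a list of three; "gripper": the opening, from -1 (shut) to 1 (fully open). In form: [{"delta_rot": [wx, wy, wz], "travel": [x, y, z], "gripper": gripper}, ...]. A call has 1 to 12 rows; each row is the pose to reach, as a shift and turn from the pose commanded when the call began, along the tool's axes at that moment, turning the shorter way round; what a row does not reach only later rows make up. A row lasts 1/8 s, in which the tool goes at most 62.5 mm and 10.7 degrees, less where a joint would pass 70% of its speed; a pose out of reach is approached as far as the arm can. A call with a number of a shift or a turn outside -1 to 1 is refused whole. A call with a gripper value outside its range is refused whole. The fingers move at their own pace and stop on an object; "force" is the grip in N (left out, the last holds). Time passes only in rows, so rows that repeat a pose let the fingers close. It gives the time, the measured TCP pose, the force and the opening at its end, in the units of the state.
- r.get_state(): the state, without advancing time (a new reading comes with each control period).
- viewer.snapshot(name): name is "scene" or "top" or "wrist"; returns a dict with "color" (400x640x3 uint8, red, green, blue), "z_map" (400x640 float32, m along the optical axis (not along the pixel's ray), 0 where there is no reading), "fx", "fy", "cx", "cy" (pixels), "origin" and "attitude" of the camera in the world. Camera axes: x right, y up, looking along -z (the intrinsics and any distortion apply to the point x, -y, -z); pixel columns grow to the right and rows downward; lengths in m; the calibration is good to about 2 mm. The wrist camera is an equidistant fisheye: a pixel r from the principal point sees the ray r / f radians off the axis. A picture is of the moment at which its call begins.
- r.finish_job(): hands the job in, once; it reports no verdict.
Trained networks look in the newest picture that a camera, given by its name, has taken for a name from the list of things; names that differ only in an ending like _2 or _b are one class to them, and where a whole thing is asked for, a point or a joint stands for the part that bears it (a point fixed in the world has none). Each returns a list of dicts, best first, with "conf" (0 to 1); they miss things now and then, are a little off and sometimes report something else, mostly with a low value. They report only what shows in the picture. A call takes as long as a camera call. They do not tell look-alikes from the thing itself.
- viewer.outline_of(camera, label): "pixels" (400x640 bool, what is visible of it) and "at" ([column, row] in pixels, amid what is visible of it).
- viewer.pinpoint(camera, label): "at" ([column, row] in pixels: a listed point, or the origin of a listed thing).
The state is a dict: "clock": time; "q": joint angles; "qd": joint speeds; "joint_torque": joint torques, N m; "tool_pos": TCP position; "eef_rot": TCP orientation; "contact_force": force on the tool from outside, world axes, zero at the start; "moment": the same for the moment, N m; "opening": opening from 0.0 (shut) to 1.0 (fully open).
Only numpy, scipy, OpenCV 4.12 (cv2) and the standard library are available. Lean on these libraries where they do the work, as an engineer would, in place of code of your own. Each camera call takes 0.05 s, during which the arm holds its last target. There are 200 camera calls.

### The job

Load the dial pull gauge for its check: slide both big brass slotted weights onto the hanger that hangs below it, one lying flat on the other and the rod fully home in each slot, with the two slots turned at least a quarter turn away from each other so that neither weight can slip off. Set them down gently so that the gauge is never driven past the end of its scale, and leave the load hanging free and still. Leave the small dark weight and everything else on the table alone.

Things in the scene. Friction and masses are not known exactly. Their poses are not given: they have to be found in the camera images.
- weight_a: Big brass slotted weight, about 200 g: flat disc 50 mm across, 15 mm thick, with a radial slot 11 mm wide from the rim to a flat end 5.5 mm past the disc's centre. At the start it lies flat on a pad of the wooden rest, slot mouth turned roughly away from the robot. Origin: centre of the underside; x: from the centre out through the slot's mouth; z: up.
- weight_b: The other big brass slotted weight, the same in all respects as weight_a. Either of them may go on first.
- weight_a_mouth (a point): On weight_a: the point in the middle of the slot's mouth, on the rim, 25 mm from the centre along the weight's x axis and 7.5 mm above the underside.
- weight_b_mouth (a point): The same point on weight_b.
- weight_small: Small dark steel slotted weight, 38 mm across, 11 mm thick, slot 10 mm wide; lies on one pad of the rest. Not needed, stays where it is. Origin: centre of its underside.
- rest: Wooden weight rest, fixed: plywood base 85 x 300 x 8 mm (long along its y) on the 3 mm cutting mat, with three round pads 32 mm across, 18 mm high in a row along y, 100 mm apart, the middle one at the base's centre. One weight lies on each pad, its underside 26 mm above the base's underside; which lies where varies. Origin: centre of the base's underside.
- stand: Gauge stand, fixed: white base plate 150 x 230 x 12 mm; square column (24 mm, 418 mm high) at x 60, y 140 mm of its frame; at 372 mm a thin arm from the column to above the gauge. The round black gauge (80 mm across, 28 mm thick, centre 316 mm up) faces the stand's -x, the robot. Origin: underside of the base, plumb below gauge and hanger.
- hanger_seat (a point): Top centre of the hanger's base, on which the weights rest. The hanger hangs from a ring below the gauge: round brass base 44 mm across, 11 mm thick, an upright steel rod 6 mm thick on its centre, 131 mm high, and a hook above. z: up along the rod. Unloaded, the seat is 98 mm above the stand's underside.
- hanger_rod_top (a point): Top of the straight rod, 130 mm above the seat on the rod's axis. The hanger swings freely from its hook (pivot about 155 mm above the seat), damped, but does not turn about the rod.
- gauge_rod (a joint): How far the gauge's spring (200 N/m, damped) is drawn out and the hanger has sunk (m): 0 with the empty hanger, about 0.0098 with one big weight, about 0.0196 with two; the scale ends at 0.027.
- loco: Model locomotive, green, 150 mm long, on a track plank behind the work. Not to be moved.
- house: Model house with a red roof, 90 mm long, to the right. Not to be moved.
- screwdriver: Small screwdriver with a green handle, 150 mm long, 19 mm thick, lying on the mat on the robot's side of the gauge. Not to be moved.
- cutter: Grey craft cutter, 130 mm long, 15 mm high, lying on the mat on the robot's side of the weight rest. Not to be moved.
- glasses: Spectacles, 140 mm wide, 45 mm high, standing on their folded-out temples on the left. Not to be moved.
- cup: White cup, 80 mm across, 72 mm high, on a saucer at the right. Not to be moved.
Things that resemble listed ones, but are neither listed nor needed, are in the scene too. What is shaped like the weight_a but green or turquoise is not meant.

How it is judged:
By the outcome, as a careful person would: the job done as asked, in the order asked, and still so for the second after the job is handed in, with the robot touching nothing.
It also fails if it takes over 67 s, if anything falls off the work surface, if the arm or the gripper's body presses on something with over 40 N, if the wrist force passes 120 N, or if a joint passes its speed limit or range.

## Working session

There is one attempt and no reset: what is moved stays moved. The work goes in short steps, Python scripts to look and compute and a tool call to move; the robot and the scene stay as the last step left them, time stands still between calls to the robot, and variables do not carry over. Pictures are saved under pics/ and viewed, about 8 in all and at most 12, crops included, and the job is handed in when it is done.

Besides the shell and the picture viewer there is one more tool, called after ">>>" as name([rows], argument=value, ...), one row to a line, values as JSON. play_rows: Moves the arm, as the interface text tells. Its arguments: {"type":"object","properties":{"commands":{"type":"array","items":{"type":"object","properties":{"delta_rot":{"type":"array","items":{"type":"number","minimum":-1,"maximum":1}},"travel":{"type":"array","items":{"type":"number","minimum":-1,"maximum":1}},"gripper":{"type":"number"}}}},"force":{"type":"number"}},"required":["commands"]}

```bash
mkdir -p pics; ls; cat > h.py <<'E'
import numpy as np, cv2
from scipy.spatial.transform import Rotation as R
from plant import r, viewer
def pt(s,u,v,z=None):
    # pinhole: world point from depth map or plane z
    x=(u-s['cx'])/s['fx']; y=(v-s['cy'])/s['fy']
    d=np.array([x,-y,-1.0]); A=att(s); o=np.array(s['origin'])
    w=A@d
    if z is None:
        return o+w*s['z_map'][int(round(v)),int(round(u))]
    return o+w*(z-o[2])/w[2]
def att(s):
    a=np.array(s['attitude']); return a if a.shape==(3,3) else R.from_quat(a).as_matrix()
def save(s,n): cv2.imwrite('pics/'+n,cv2.cvtColor(s['color'],cv2.COLOR_RGB2BGR))
E
python3 - <<'E'
from h import *
print(r.get_state())
for c in ['scene','top']:
    s=viewer.snapshot(c); save(s,c+'0.png'); print(c,s['origin'],s['attitude'],s['fx'],s['fy'],s['cx'],s['cy'],[k for k in s])
    for l in ['weight_a','weight_a_mouth','weight_small','rest','stand','hanger_seat','hanger_rod_top','screwdriver','cutter']:
        for d in viewer.pinpoint(c,l)[:4]:
            u,v=d['at']; print(c,l,round(d['conf'],2),np.round(d['at'],1),np.round(pt(s,u,v),3))
E
```

```text
pics
{'clock': 0.0, 'q': array([ 1.238859  ,  0.68998639, -0.19452173,  1.56632605,  0.15731543,
        0.90247668, -0.21511706]), 'qd': array([-1.79328891e-03,  8.22524103e-04, -2.41628230e-05, -3.56848440e-04,
        1.12152050e-03, -8.90135651e-04, -6.95122357e-04]), 'joint_torque': array([-4.06609997e-04, -5.27554214e+01, -1.26665108e+00, -1.53428650e+01,
       -5.25683386e-02,  6.59894184e-03,  1.82287649e-04]), 'tool_pos': array([ 0.22325852, -0.58310308,  0.23791351]), 'eef_rot': array([ 9.83318333e-01,  1.81890747e-01, -2.29350766e-04, -8.71749883e-04]), 'contact_force': array([-0.09058132, -1.25007647, -0.2986966 ]), 'moment': array([-0.00584005,  0.03724116, -0.00993207]), 'opening': 1.000478776957984}
scene [1.51082777 0.05267479 0.93130341] [0.29125168 0.32668819 0.65652593 0.61434599] 453.2635386986064 453.2635386986064 316.75438857844233 202.46412169115132 ['color', 'z_map', 'fx', 'fy', 'cx', 'cy', 'origin', 'attitude']
scene weight_a 0.7 [171.1 224.5] [ 0.465 -0.506  0.001]
scene weight_a 0.62 [308.  246.7] [ 0.571 -0.061  0.029]
scene weight_a 0.62 [195.1 229.3] [ 
[... 1261 characters left out ...]
 294.3] [ 0.272  0.246 -0.001]
top weight_a_mouth 0.62 [407.8 319. ] [ 0.2   -0.321 -0.   ]
top weight_a_mouth 0.6 [224.8 287.6] [0.293 0.247 0.005]
top weight_a_mouth 0.49 [437.7 222.1] [ 0.503 -0.418  0.007]
top weight_a_mouth 0.46 [461.3 228.8] [ 0.483 -0.494  0.006]
top weight_small 0.57 [357.  204.9] [ 0.552 -0.159  0.034]
top rest 0.71 [351.9 204.9] [ 0.551 -0.142  0.041]
top stand 0.78 [276.9 180.5] [0.615 0.087 0.098]
top hanger_seat 0.7 [274.3 177.5] [0.623 0.094 0.105]
top hanger_rod_top 0.71 [272.6 166.1] [0.616 0.082 0.317]
top screwdriver 0.61 [266.5 245.5] [0.424 0.121 0.015]
top cutter 0.5 [361.8 253.8] [ 0.401 -0.177  0.002]
top cutter 0.5 [352.6 204.1] [ 0.554 -0.145  0.035]
```

```bash
python3 - <<'E'
import cv2
a=cv2.imread('pics/top0.png'); cv2.imwrite('pics/top0c.png',cv2.resize(a[120:300,230:430],None,fx=4,fy=4,interpolation=cv2.INTER_CUBIC)[:600+120][:600])
b=cv2.imread('pics/scene0.png'); cv2.imwrite('pics/scene0c.png',cv2.resize(b[90:340,150:480],None,fx=2.4,fy=2.4,interpolation=cv2.INTER_CUBIC))
E
```

```text
(no output)
```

View pics/top0c.png

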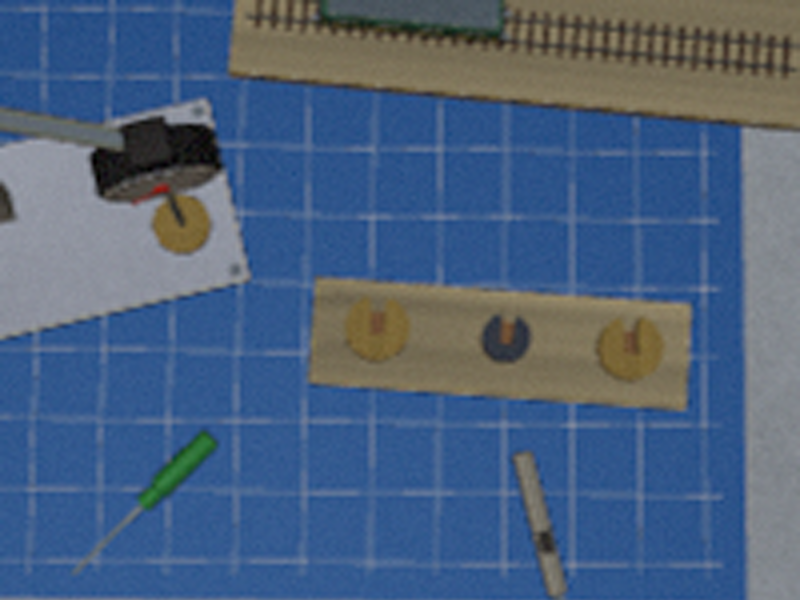

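View pics/scene0c.png

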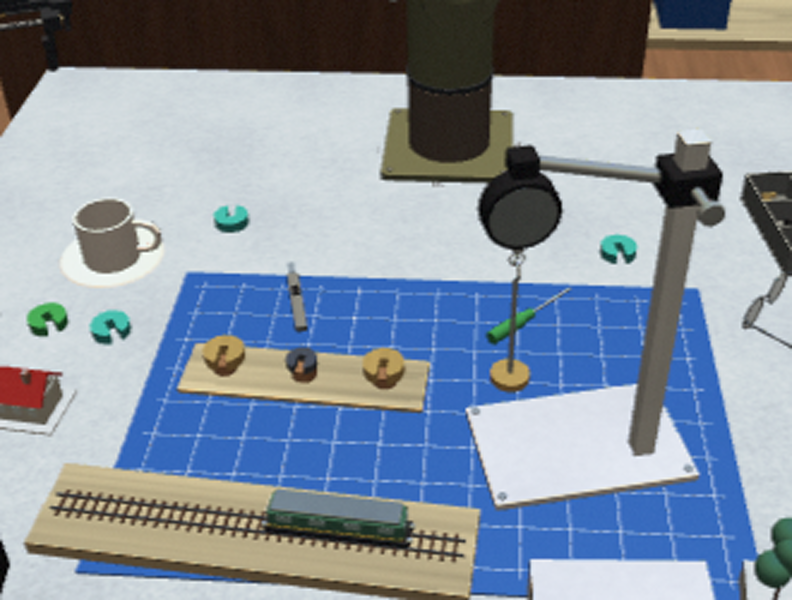

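Top view: brass weights at crop (377,328) and (630,348) on the outer pads, with the dark weight between them and mouths pointing up-image (+x). The hanger base is at (182,222). Rod height means the gripper must come in tilted, so I'll move over the work area first and log joint data to learn the kinematics.

>>> play_rows([
  {"delta_rot": [0, 0, 0], "travel": [0.95, -0.83, -0.37], "gripper": 1},
  {"delta_rot": [0, 0, 0], "travel": [0.95, -0.83, -0.37], "gripper": 1},
  {"delta_rot": [0, 0, 0], "travel": [0.95, -0.83, -0.37], "gripper": 1},
  {"delta_rot": [0, 0, 0], "travel": [0.95, -0.83, -0.37], "gripper": 1},
], force=20)

```text
clock: 1.5
tool_pos: [0.3155, -0.4127, 0.2958]
eef_rot: [0.983, 0.186, 0.001, 0.0]
contact_force: [-0.3, -1.0, -0.4]
opening: 1.005
```

```bash
cat > log.py <<'E'
from h import *
import json
s=r.get_state()
open('log.txt','a').write(json.dumps([list(map(float,s[k])) for k in ('q','tool_pos','eef_rot')])+'\n')
M=R.from_quat(s['eef_rot']).as_matrix()
print(round(s['clock'],2),'q',np.round(s['q'],3),'p',np.round(s['tool_pos'],4),'open',round(s['opening'],3),'F',np.round(s['contact_force'],2)); print(np.round(M,3))
E
echo '[[1.238859,0.68998639,-0.19452173,1.56632605,0.15731543,0.90247668,-0.21511706],[0.22325852,-0.58310308,0.23791351],[0.983318333,0.181890747,-0.000229350766,-0.000871749883]]' > log.txt; python3 log.py
```

```text
1.5 q [ 0.967  0.478 -0.21   1.807  0.123  0.867 -0.497] p [ 0.3155 -0.4127  0.2958] open 1.005 F [-0.28 -0.99 -0.45]
[[ 0.931  0.365  0.003]
 [ 0.365 -0.931 -0.   ]
 [ 0.003  0.001 -1.   ]]
```

>>> play_rows([
  {"delta_rot": [0.18, 0, 0], "travel": [0.95, -0.83, -0.37], "gripper": 1},
  {"delta_rot": [0.18, 0, 0], "travel": [0.95, -0.83, -0.37], "gripper": 1},
  {"delta_rot": [0.18, 0, 0], "travel": [0.95, -0.83, -0.37], "gripper": 1},
  {"delta_rot": [0.18, 0, 0], "travel": [0.95, -0.83, -0.37], "gripper": 1},
])

```text
clock: 2.0
tool_pos: [0.4026, -0.2483, 0.3486]
eef_rot: [0.944, 0.176, -0.051, -0.276]
contact_force: [-0.7, -0.7, -0.0]
opening: 0.995
```

```bash
python3 log.py; cat > kin.py <<'E'
from h import *
import json
from scipy.optimize import least_squares
def fk(q,P,s=-1):
    h,a,b,t,o1,o2,o3,rz=P
    T=R.identity(); p=np.array([0,0,h])
    def rz_(x): return R.from_euler('z',s*x)
    def ry_(x): return R.from_euler('y',x)
    T=rz_(q[0])*ry_(q[1])*rz_(q[2]); p=p+T.apply([0,o1,a])
    T=T*ry_(q[3])*rz_(q[4]); p=p+T.apply([0,o2,b])
    T=T*ry_(q[5])*rz_(q[6]); p=p+T.apply([0,o3,t])
    return p,T*R.from_euler('z',rz)
if __name__=='__main__':
    D=[json.loads(l) for l in open('log.txt')]
    for s in (-1,1):
      def f(P):
        e=[]
        for q,p,o in D:
            pp,T=fk(q,P,s); e+=list(pp-p)+list(.3*(R.from_quat(o).inv()*T).as_rotvec())
        return np.array(e)
      for rz in (0,1.57,3.14,-1.57):
        z=least_squares(f,[.3,.42,.4,.25,0,0,0,rz]); print(s,np.round(z.x,4),'max',abs(z.fun).max())
E
python3 kin.py
```

```text
2.0 q [ 0.822  0.632 -0.311  1.497 -0.163  1.491 -0.625] p [ 0.4026 -0.2483  0.3486] open 0.995 F [-0.7  -0.74 -0.01]
[[ 0.933  0.304 -0.193]
 [ 0.36  -0.786  0.502]
 [ 0.001 -0.538 -0.843]]
-1 [ 0.3512  0.5605  0.3446  0.3261 -0.0446  0.003  -0.0049  1.5708] max 0.00042185313259668344
-1 [ 0.3512  0.5605  0.3446  0.3261 -0.0446  0.003  -0.0049  1.5708] max 0.000421852755406793
-1 [ 0.3512  0.5605  0.3446  0.3261 -0.0446  0.003  -0.0049  1.5708] max 0.0004218527554077367
-1 [ 0.3512  0.5605  0.3446  0.3261 -0.0446  0.003  -0.0049  1.5708] max 0.00042185270447725465
1 [ 0.3482 -0.1847 -0.4169  0.0738  1.1833 -0.7383 -1.02   -2.3474] max 0.29239385427764736
1 [ 0.3482 -0.1847 -0.4169  0.0738  1.1833 -0.7383 -1.02    3.9358] max 0.29239376057149297
1 [ 0.3482 -0.1847 -0.4169  0.0738  1.1833 -0.7383 -1.02    3.9358] max 0.2923937686738273
1 [ 0.3482 -0.1847 -0.4169  0.0738  1.1833 -0.7383 -1.02   -2.3474] max 0.2923938795959397
```

```bash
cat > ik.py <<'E'
from kin import *
P=[0.3512,0.5605,0.3446,0.3261,-0.0446,0.003,-0.0049,np.pi/2]
LO=np.array([-3.01,-.46,-1.47,.13,-1,.04,-2.66]); HI=np.array([3.01,2.08,1.51,2.56,4.14,2.09,2.66])
def toolrot(psi,th,flip=0):
    # z along heading psi (deg), th deg below horizontal; x up (flip: x down)
    p,t=np.radians([psi,th]); z=np.array([np.cos(p)*np.cos(t),np.sin(p)*np.cos(t),-np.sin(t)])
    x=np.array([np.cos(p)*np.sin(t),np.sin(p)*np.sin(t),np.cos(t)])*(-1 if flip else 1)
    return R.from_matrix(np.c_[x,np.cross(z,x),z])
def ik(p,T,q0,reg=0.0,m=.06):
    f=lambda q:np.r_[(lambda a:np.r_[(a[0]-p)*10,3*(T.inv()*a[1]).as_rotvec()])(fk(q,P)),reg*(q-q0)]
    z=least_squares(f,np.clip(q0,LO+m+.001,HI-m-.001),bounds=(LO+m,HI-m)); a=fk(z.x,P)
    return z.x,np.linalg.norm(a[0]-p)*1e3+np.linalg.norm((T.inv()*a[1]).as_rotvec())*57
E
cat > feas.py <<'E'
from ik import *
rng=np.random.default_rng(0)
seeds=[np.array([q1,q2,q3,1.8,q5,.9,0]) for q1 in (-.5,.8) for q2 in (.5,) for q3 in (-1.,0.,1.) for q5 in (-.5,1.5,3.1)]
for nm,c in (('A',[.559,-.056,.0365]),('B',[.539,-.244,.0365]),('H',[.623,.094,.115])):
  for th in (30,40):
    for fl in (0,1):
      out=[]
      for psi in range(-60,100,30):
        T=toolrot(psi,th,fl); p=np.array(c)+T.apply([0,0,.012]); best=None;n=0
        for s in seeds:
            q,e=ik(p,T,s)
            if e<.5:
                n+=1; mg=np.min(np.r_[q-LO,HI-q]); 
                if best is None or mg>best[0]: best=(mg,q)
        out.append((psi,n,None if best is None else [round(float(x),1) for x in best[1]]))
      print(nm,th,fl,*out,sep='\n  ')
E
timeout 570 python3 feas.py
python3 - <<'E'
from h import *
from scipy.optimize import minimize
s=viewer.snapshot('top'); im=cv2.cvtColor(s['color'],cv2.COLOR_RGB2HSV).astype(int)
st=r.get_state(); save(s,'top1.png')
for c in ([.559,-.056],[.539,-.244]):
    # resample on plane z=.044 at 0.5 mm
    g=np.arange(-.05,.0501,.0005); X,Y=np.meshgrid(c[0]+g,c[1]+g,indexing='ij')
    W=np.stack([X,Y,0*X+.044],-1)-s['origin']; C=W@att(s)
    u=s['cx']+s['fx']*C[...,0]/-C[...,2]; v=s['cy']+s['fy']*-C[...,1]/-C[...,2]
    I=cv2.remap(s['color'],u.astype(np.float32),v.astype(np.float32),cv2.INTER_CUBIC)
    cv2.imwrite('pics/w%d.png'%(c[1]<-.2),I[:,:,::-1])
    lab=cv2.cvtColor(I,cv2.COLOR_RGB2LAB).astype(float)
    def model(p):
        dx=X-p[0];dy=Y-p[1];a=p[2];e=np.cos(a)*dx+np.sin(a)*dy;l=-np.sin(a)*dx+np.cos(a)*dy
        m=((dx**2+dy**2)<.025**2)&~((abs(l)<.0055)&(e>-.0055)); return cv2.GaussianBlur(m.astype(float),(0,0),3)
    def cost(p):
        m=model(p).ravel(); A=np.c_[m,np.ones_like(m)]; sel=(((X-c[0])**2+(Y-c[1])**2)<.04**2).ravel()
        A=A[sel]; Z=lab.reshape(-1,3)[sel]; k,res,_,_=np.linalg.lstsq(A,Z,rcond=None); return res.sum()
    b=min((minimize(cost,[c[0],c[1],a],method='Nelder-Mead',options=dict(initial_simplex=[[c[0],c[1],a],[c[0]+.006,c[1],a],[c[0],c[1]+.006,a],[c[0],c[1],a+.4]])) for a in (-.5,-.15,.2,.5)),key=lambda z:z.fun)
    print(np.round(b.x,4),np.degrees(b.x[2]),b.fun)
E
```

```text
A
  30
  0
  (-60, 12, [-0.5, 1.2, 0.1, 2.1, 1.7, 1.0, 1.3])
  (-30, 10, [-0.3, 1.4, -0.2, 2.5, 2.3, 1.6, 1.2])
  (0, 0, None)
  (30, 10, [0.5, 1.3, -0.1, 2.3, 3.9, 1.3, 2.1])
  (60, 12, [1.1, 1.5, -1.1, 2.0, 0.5, 0.2, -0.3])
  (90, 13, [0.9, 1.4, -0.8, 1.6, -0.1, 0.9, 0.5])
A
  30
  1
  (-60, 18, [-0.5, 1.3, -0.0, 2.1, 1.7, 1.1, -1.8])
  (-30, 18, [-0.1, 1.4, -0.4, 2.4, 2.3, 1.8, -1.7])
  (0, 0, None)
  (30, 16, [1.1, 1.6, -1.2, 2.3, 3.0, 0.7, 0.2])
  (60, 9, [1.2, 1.6, -1.2, 1.9, 0.9, 0.3, 2.5])
  (90, 6, [0.7, 1.3, -0.4, 1.5, -0.6, 1.0, -2.1])
A
  40
  0
  (-60, 12, [-0.2, 1.1, -0.4, 2.1, 1.8, 1.2, 1.5])
  (-30, 10, [-0.0, 1.2, -0.4, 2.4, 2.3, 1.5, 1.5])
  (0, 0, None)
  (30, 11, [0.4, 1.2, -0.1, 2.3, 3.8, 1.1, 2.0])
  (60, 12, [1.0, 1.3, -1.0, 2.0, 0.7, 0.1, -0.6])
  (90, 13, [0.8, 1.2, -0.7, 1.6, -0.3, 0.8, 0.6])
A
  40
  1
  (-60, 18, [-0.2, 1.2, -0.4, 2.1, 1.8, 1.2, -1.6])
  (-30, 18, [-0.1, 1.2, -0.4, 2.4, 2.3, 1.5, -1.6])
  (0, 0, None)
  (30, 16, [1.0, 1.5, -1.1, 2.3, 2.7, 0.8, 0.2])
  (60, 10, [1.1, 1.4, -1.1, 2.0, 1.0, 0.2, 2.3])
  (90, 5, [0.5, 1.2, -0.1, 1.6, -0.8, 1.0,
[... 1916 characters left out ...]
.4, 1.2, 1.9])
  (-30, 10, [-0.3, 1.0, -0.4, 2.2, 2.0, 1.2, 1.8])
  (0, 8, [-0.2, 1.0, -0.3, 2.4, 2.7, 1.2, 1.8])
  (30, 7, [0.1, 1.0, -0.2, 2.3, 3.5, 0.9, 1.8])
  (60, 9, [0.7, 1.2, -1.1, 2.0, 1.9, 0.2, -2.1])
  (90, 13, [0.5, 1.1, -0.7, 1.6, -0.4, 0.7, 0.5])
H
  40
  1
  (-60, 18, [-0.4, 1.0, -0.5, 1.8, 1.4, 1.3, -1.2])
  (-30, 18, [-0.1, 1.1, -0.7, 2.2, 1.9, 1.4, -1.2])
  (0, 17, [0.0, 1.1, -0.7, 2.4, 2.5, 1.3, -1.1])
  (30, 16, [0.6, 1.2, -1.1, 2.3, 2.7, 0.9, -0.3])
  (60, 14, [0.7, 1.2, -1.1, 2.0, 2.0, 0.1, 1.0])
  (90, 5, [0.3, 1.1, -0.3, 1.6, -0.9, 0.8, -2.3])
[ 0.5599 -0.0546 -0.0559] -3.2009584481723543 1822159.0640780076
[ 0.5458 -0.2483  0.0713] 4.087611405910086 2656488.887599816
```

```bash
cat > sim.py <<'E'
from ik import *
from scipy.spatial.transform import Slerp
q0=r.get_state()['q']
A=np.array([.5599,-.0546]);B=np.array([.5458,-.2483]);H=np.array([.623,.094])
def wp(xy,z,psi,th,fl,c=.014):
    T=toolrot(psi,th,fl); return np.r_[xy,z]+T.apply([0,0,c]),T
for fl in (0,1):
    q=q0.copy(); p0,T0=fk(q,P)
    W=[('start',[.45,-.12,.3],-60,70,.0),('tilt',[.5,-.05,.22],-60,35),('Apre',[*(A-.07*np.array([.77,-.64])),.1],-40,35),('A',[*A,.0365],-40,35),('Alift',[*A,.16],-40,35),
     ('mid',[.55,.03,.16],0,35),('Hpre',[.59,.02,.13],30,35),('H',[*H,.115],30,35),('Hdn',[*H,.099],30,35),('back',[.5,0,.16],20,35),('Bpre',[.47,-.27,.13],15,35),('B',[*B,.0365],15,35),('Blift',[*B,.16],15,35),('mid2',[.52,-.05,.17],-10,35),('Hpre2',[.56,.14,.15],-30,35),('H2',[*H,.12],-30,35)]
    for n,c,psi,th,*_ in W:
        p1,T1=wp(c[:2],c[2],psi,th,fl); S=Slerp([0,1],R.concatenate([T0,T1])); em=0;N=12
        for k in range(1,N+1):
            q1,e=ik(p0+(p1-p0)*k/N,S(k/N),q,reg=.05); em=max(em,e); j=abs(q1-q).max(); q=q1
        print(fl,n,'err',round(em,1),np.round(q,2),'rot',round(np.degrees((T0.inv()*T1).magnitude())))
        p0,T0=p1,T1
E
python3 sim.py
```

```text
0 start err 0.1 [-0.46  0.45  0.65  2.16  0.04  0.4  -2.54] rot 93
0 tilt err 15.5 [-1.09  1.21  1.16  2.24 -0.94  0.1  -2.14] rot 35
0 Apre err 63.6 [-1.17  1.43  1.03  2.13 -0.94  0.1  -2.22] rot 20
0 A err 66.7 [-1.02  1.56  1.    1.96 -0.94  0.1  -2.26] rot 0
0 Alift err 66.6 [-0.99  1.24  1.07  2.07 -0.94  0.1  -1.95] rot 0
0 mid err 111.7 [-0.52  0.65  0.44  2.06 -0.94  0.1  -0.91] rot 40
0 Hpre err 112.1 [ 0.84  1.06 -0.9   1.99 -0.94  0.1   0.43] rot 30
0 H err 78.5 [ 0.6   1.03 -0.79  1.89 -0.94  0.1   0.27] rot 0
0 Hdn err 80.0 [ 0.61  1.07 -0.8   1.88 -0.94  0.1   0.31] rot 0
0 back err 100.5 [ 0.96  0.86 -0.91  2.17 -0.94  0.1   0.24] rot 10
0 Bpre err 97.0 [ 1.51  1.16 -0.99  2.1  -0.94  0.1   0.73] rot 5
0 B err 49.5 [ 1.35  1.36 -0.92  1.91 -0.94  0.1   0.81] rot 0
0 Blift err 49.2 [ 1.33  1.07 -0.97  2.01 -0.94  0.1   0.55] rot 0
0 mid2 err 115.8 [-0.51  0.63  0.57  2.13 -0.94  0.1  -0.98] rot 25
0 Hpre2 err 112.4 [-1.32  1.32  1.08  2.05 -0.94  0.1  -2.1 ] rot 20
0 H2 err 42.4 [-1.15  1.36  1.04  1.92 -0.94  0.1  -2.06] rot 0
1 start err 0.0 [ 0.34  0.38 -0.55  2.17 
[... 304 characters left out ...]
0.47  1.27 -1.41  2.5   2.27  1.67 -0.53] rot 40
1 Hpre err 44.0 [ 0.89  1.41 -1.36  2.4   2.62  0.94  0.12] rot 30
1 H err 0.0 [ 0.7   1.47 -1.37  2.34  2.62  1.07  0.08] rot 0
1 Hdn err 0.0 [ 0.7   1.5  -1.35  2.34  2.66  1.08  0.09] rot 0
1 back err 51.6 [ 0.98  1.29 -1.41  2.5   2.48  0.93  0.01] rot 10
1 Bpre err 47.9 [ 1.58  1.37 -1.3   2.34  2.51  0.51  0.45] rot 5
1 B err 0.0 [ 1.43  1.59 -1.24  2.2   2.62  0.6   0.5 ] rot 0
1 Blift err 0.0 [ 1.43  1.32 -1.35  2.26  2.44  0.55  0.4 ] rot 0
1 mid2 err 62.2 [ 0.58  1.18 -1.41  2.5   2.13  1.64 -0.62] rot 25
1 Hpre2 err 57.8 [-0.11  1.27 -1.22  2.26  1.83  2.03 -1.26] rot 20
1 H2 err 0.0 [ 0.03  1.29 -1.13  2.18  2.03  1.91 -1.09] rot 0
```

View pics/w1.png

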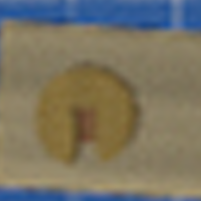

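```bash
cat > go.py <<'E'
# usage: go.py x y z psi th [x y z psi th ...] : grasp-centre waypoints -> rows (values relative to current pose)
from ik import *
import sys
exec(open('log.py').read().replace('from h import *',''))
p0=s['tool_pos'];T0=R.from_quat(s['eef_rot']); q=s['q']; pl=p0;Tl=T0
for w in np.array(sys.argv[1:],float).reshape(-1,5):
    T=toolrot(w[3],w[4],1); p=w[:3]+T.apply([0,0,.014])
    q,e=ik(p,T,q,reg=.05)
    print('rot',np.round((T0.inv()*T).as_rotvec()/np.pi,3).tolist(),'travel',np.round(T0.inv().apply(p-p0)/.15,3).tolist(),'rows',round(max(np.linalg.norm(p-pl)/.0625,np.degrees((Tl.inv()*T).magnitude())/10.7),1),'err',round(e,1),np.round(q,2)); pl,Tl=p,T
E
python3 go.py .45 -.12 .3 -60 70
```

```text
2.05 q [ 0.822  0.63  -0.311  1.499 -0.162  1.489 -0.625] p [ 0.4019 -0.2483  0.3491] open 1.002 F [0.25 1.36 0.31]
[[ 0.933  0.304 -0.192]
 [ 0.36  -0.787  0.501]
 [ 0.001 -0.536 -0.844]]
rot [-0.227, -0.237, -0.512] travel [0.611, -0.327, 0.7] rows 10.2 err 0.2 [ 0.43  0.39 -0.68  2.17  0.91  0.76 -0.38]
```

>>> play_rows([
  {"delta_rot": [-0.114, -0.119, -0.256], "travel": [0.61, -0.33, 0.5], "gripper": 0.6},
  {"delta_rot": [-0.114, -0.119, -0.256], "travel": [0.61, -0.33, 0.5], "gripper": 0.6},
  {"delta_rot": [-0.114, -0.119, -0.256], "travel": [0.61, -0.33, 0.5], "gripper": 0.6},
  {"delta_rot": [-0.114, -0.119, -0.256], "travel": [0.61, -0.33, 0.5], "gripper": 0.6},
  {"delta_rot": [-0.114, -0.119, -0.256], "travel": [0.61, -0.33, 0.5], "gripper": 0.6},
  {"delta_rot": [-0.227, -0.237, -0.512], "travel": [0.61, -0.33, 0.7], "gripper": 0.6},
  {"delta_rot": [-0.227, -0.237, -0.512], "travel": [0.61, -0.33, 0.7], "gripper": 0.6},
  {"delta_rot": [-0.227, -0.237, -0.512], "travel": [0.61, -0.33, 0.7], "gripper": 0.6},
  {"delta_rot": [-0.227, -0.237, -0.512], "travel": [0.61, -0.33, 0.7], "gripper": 0.6},
  {"delta_rot": [-0.227, -0.237, -0.512], "travel": [0.61, -0.33, 0.7], "gripper": 0.6},
  {"delta_rot": [-0.227, -0.237, -0.512], "travel": [0.61, -0.33, 0.7], "gripper": 0.6},
])

```text
clock: 3.42
tool_pos: [0.4493, -0.1262, 0.2879]
eef_rot: [0.492, 0.853, -0.089, 0.15]
contact_force: [-0.4, -0.5, 0.1]
opening: 0.798
```

```bash
python3 go.py .5 -.04 .22 -55 35
```

```text
3.42 q [ 0.313  0.38  -0.498  2.161  0.851  0.698 -0.303] p [ 0.4493 -0.1262  0.2879] open 0.798 F [-0.41 -0.47  0.1 ]
[[-0.47   0.866  0.169]
 [ 0.813  0.499 -0.3  ]
 [-0.344 -0.004 -0.939]]
rot [-0.018, -0.194, -0.022] travel [0.411, 0.588, 0.387] rows 3.3 err 0.3 [-0.26  0.82 -0.51  2.37  1.56  1.32 -1.56]
```

>>> play_rows([
  {"delta_rot": [-0.018, -0.194, -0.022], "travel": [0.41, 0.59, 0.39], "gripper": 0.6},
  {"delta_rot": [-0.018, -0.194, -0.022], "travel": [0.41, 0.59, 0.39], "gripper": 0.6},
  {"delta_rot": [-0.018, -0.194, -0.022], "travel": [0.41, 0.59, 0.39], "gripper": 0.6},
  {"delta_rot": [-0.018, -0.194, -0.022], "travel": [0.41, 0.59, 0.39], "gripper": 0.6},
  {"delta_rot": [-0.018, -0.194, -0.022], "travel": [0.41, 0.59, 0.39], "gripper": 0.6},
])

```text
clock: 4.05
tool_pos: [0.5104, -0.0461, 0.2105]
eef_rot: [0.409, 0.786, -0.212, 0.412]
contact_force: [-0.4, -1.1, -0.4]
opening: 0.801
```

```bash
python3 - <<'E'
from h import *
s=viewer.snapshot('wrist'); save(s,'wr0.png'); np.savez('wr0.npz',z=s['z_map'])
print(s['origin'],s['attitude'],s['fx'],s['cx'],s['cy'])
for l in ('weight_a','weight_a_mouth','hanger_seat','weight_small'):
    for d in viewer.pinpoint('wrist',l)[:3]: print(l,d)
E
python3 go.py .505 -.01 .10 -40 35 .5599 -.0546 .0365 -40 35
```

```text
[0.41604145 0.08844605 0.22863619] [-0.56706504 -0.180453    0.24153291  0.76650885] 309.70691628693146 323.92560362027194 195.10506279245305
weight_a {'at': [362.1, 48.1], 'conf': 0.95}
weight_a {'at': [41.2, 83.5], 'conf': 0.78}
weight_a {'at': [184.1, 146.9], 'conf': 0.76}
weight_a_mouth {'at': [384.3, 63.5], 'conf': 0.85}
weight_a_mouth {'at': [22.0, 85.2], 'conf': 0.79}
weight_a_mouth {'at': [181.1, 166.1], 'conf': 0.77}
hanger_seat {'at': [578.2, 65.8], 'conf': 0.82}
hanger_seat {'at': [271.1, 140.1], 'conf': 0.22}
weight_small {'at': [297.6, 96.9], 'conf': 0.62}
weight_small {'at': [384.9, 62.4], 'conf': 0.57}
weight_small {'at': [271.5, 138.6], 'conf': 0.45}
4.3 q [-0.42   0.789 -0.227  2.368  1.595  1.12  -1.57 ] p [ 0.5091 -0.0496  0.212 ] open 0.799 F [0.5  0.07 0.72]
[[-0.326  0.822  0.467]
 [ 0.472  0.57  -0.672]
 [-0.819  0.001 -0.574]]
rot [-0.069, -0.0, -0.049] travel [0.746, 0.147, 0.33] rows 2.0 err 0.1 [-0.42  1.15 -0.31  2.5   1.98  1.4  -1.95]
rot [-0.069, -0.0, -0.049] travel [0.833, 0.278, 0.943] rows 1.5 err 0.0 [-0.28  1.26 -0.22  2.35  2.17  1.38 -1.87]
```

View pics/wr0.png

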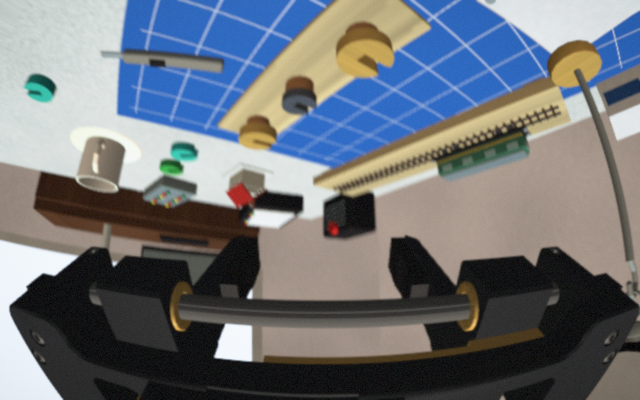

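```bash
cat >> h.py <<'E'
def fray(s,u,v):
    x=(u-s['cx'])/s['fx'];y=(v-s['cy'])/s['fy'];t=np.hypot(x,y)
    d=np.array([x/t*np.sin(t),-y/t*np.sin(t),-np.cos(t)]); return att(s)@d
def fpl(s,u,v,z):
    w=fray(s,u,v);o=np.array(s['origin']);return o+w*(z-o[2])/w[2]
def fproj(s,W):
    C=(np.asarray(W)-s['origin'])@att(s); t=np.arctan2(np.hypot(C[...,0],C[...,1]),-C[...,2]); ph=np.arctan2(-C[...,1],C[...,0])
    return np.stack([s['cx']+s['fx']*t*np.cos(ph),s['cy']+s['fy']*t*np.sin(ph)],-1)
def disc(c,a,n=200):
    # 3D points over top surface rim of slotted disc, world, given centre (x,y,ztop)
    t=np.linspace(np.arcsin(.22),2*np.pi-np.arcsin(.22),n); rim=np.c_[.025*np.cos(t),.025*np.sin(t)]
    sl=np.array([[.0244,-.0055],[-.0055,-.0055],[-.0055,.0055],[.0244,.0055]]); L=np.vstack([rim,sl]); ca,sa=np.cos(a),np.sin(a)
    return np.c_[c[0]+L[:,0]*ca-L[:,1]*sa,c[1]+L[:,0]*sa+L[:,1]*ca,np.full(len(L),c[2])]
E
python3 - <<'E'
from h import *
s=dict(np.load('wr0.npz')); s.update(origin=np.array([0.41604145,0.08844605,0.22863619]),attitude=[-0.56706504,-0.180453,0.24153291,0.76650885],fx=309.70691628693146,fy=309.70691628693146,cx=323.92560362027194,cy=195.10506279245305)
for n,u,v,z in (('A',362.1,48.1,.029),('Am',384.3,63.5,.0365),('seat',578.2,65.8,.101),('small',297.6,96.9,.029)): print(n,np.round(fpl(s,u,v,z),4))
im=cv2.imread('pics/wr0.png'); big=cv2.resize(im[0:120,260:460],None,fx=4,fy=4,interpolation=cv2.INTER_CUBIC)
for c,a,col in (([.5599,-.0546],-.056,(0,0,255)),):
  for z in (.029,.044):
    P=fproj(s,disc([*c,z],a)); cv2.polylines(big,[np.int32((P-[260,0]+.5)*4)],True,col,1)
cv2.imwrite('pics/wr0c.png',big)
E
python3 go.py .505 -.01 .10 -40 40 .5599 -.0546 .0365 -40 40
```

```text
A [ 0.5621 -0.0592  0.029 ]
Am [ 0.5863 -0.0565  0.0365]
seat [0.6257 0.0937 0.101 ]
small [ 0.5555 -0.1596  0.029 ]
4.3 q [-0.42   0.789 -0.227  2.368  1.595  1.12  -1.57 ] p [ 0.5091 -0.0496  0.212 ] open 0.799 F [0.5  0.07 0.72]
[[-0.326  0.822  0.467]
 [ 0.472  0.57  -0.672]
 [-0.819  0.001 -0.574]]
rot [-0.067, 0.028, -0.052] travel [0.754, 0.146, 0.329] rows 2.0 err 0.1 [-0.36  1.09 -0.34  2.49  2.    1.3  -1.87]
rot [-0.067, 0.028, -0.052] travel [0.841, 0.276, 0.943] rows 1.5 err 0.0 [-0.22  1.2  -0.26  2.34  2.19  1.29 -1.79]
```

View pics/wr0c.png

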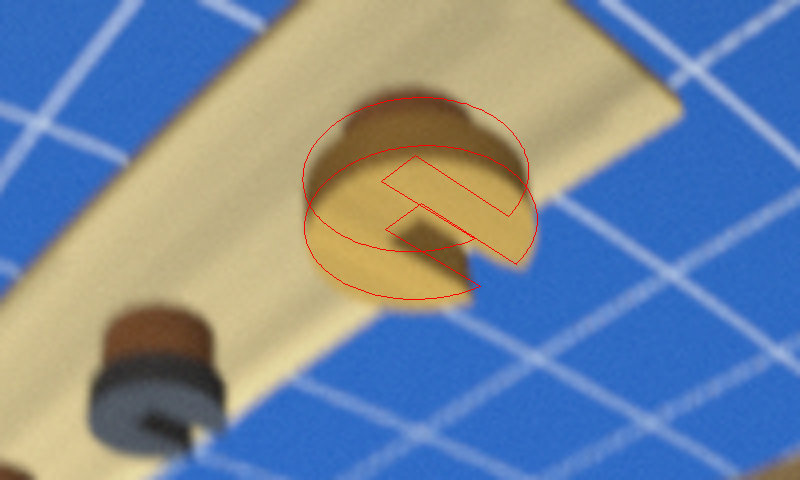

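>>> play_rows([
  {"delta_rot": [-0.067, 0.028, -0.052], "travel": [0.75, 0.15, 0.32], "gripper": 0.6},
  {"delta_rot": [-0.067, 0.028, -0.052], "travel": [0.75, 0.15, 0.32], "gripper": 0.6},
  {"delta_rot": [-0.067, 0.028, -0.052], "travel": [0.75, 0.15, 0.32], "gripper": 0.6},
  {"delta_rot": [-0.067, 0.028, -0.052], "travel": [0.75, 0.15, 0.32], "gripper": 0.6},
])

```text
clock: 4.8
tool_pos: [0.5138, -0.016, 0.0945]
eef_rot: [0.31, 0.851, -0.144, 0.398]
contact_force: [0.1, 0.8, 0.2]
opening: 0.801
```

```bash
cat > fitd.py <<'E'
from h import *
from scipy.optimize import minimize
# fit slotted disc top contour/position in the wrist picture: brass mask vs projected model (bottom+top hull minus slot at top)
def fit(s,c,a,zt=.044,name=None):
    hsv=cv2.cvtColor(s['color'],cv2.COLOR_RGB2HSV)
    lab=cv2.cvtColor(s['color'],cv2.COLOR_RGB2LAB).astype(float)
    uv=fproj(s,np.array([*c,zt])); x0,y0=(uv-60).astype(int); x0=max(x0,0);y0=max(y0,0); x1=min(x0+120,640);y1=min(y0+120,400);K=4
    L=lab[y0:y1,x0:x1]
    def model(p):
        m=np.zeros(((y1-y0)*K,(x1-x0)*K),np.uint8)
        f=lambda z:np.int32(((fproj(s,disc([p[0],p[1],z],p[2]))-[x0,y0]+.5)*K))
        cv2.fillPoly(m,[f(zt)],255); return cv2.resize(m,(x1-x0,y1-y0),interpolation=cv2.INTER_AREA)/255.
    top=cv2.GaussianBlur(L,(0,0),.7)
    def cost(p):
        m=cv2.GaussianBlur(model(p),(0,0),.7); g=cv2.dilate((m>.02).astype(np.uint8),np.ones((7,7)))>0
        a1=m[g]; A=np.c_[a1,1-a1]; Z=top[g]; k,res,_,_=np.linalg.lstsq(A,Z,rcond=None); return res.sum()/g.sum()
    best=None
    for da in (-.3,0,.3):
        z=minimize(cost,[*c,a+da],method='Nelder-Mead',options=dict(xatol=1e-5,fatol=1e-3,initial_simplex=[[c[0],c[1],a+da],[c[0]+.005,c[1],a+da],[c[0],c[1]+.005,a+da],[c[0],c[1],a+da+.2]]))
        if best is None or z.fun<best.fun: best=z
    if name:
        im=cv2.resize(s['color'][y0:y1,x0:x1,::-1],None,fx=5,fy=5,interpolation=cv2.INTER_CUBIC)
        P=fproj(s,disc([best.x[0],best.x[1],zt],best.x[2])); cv2.polylines(im,[np.int32((P-[x0,y0]+.5)*5)],True,(0,0,255),1); cv2.imwrite('pics/'+name,im)
    return best.x,best.fun
E
python3 - <<'E'
from fitd import *
s=viewer.snapshot('wrist'); save(s,'wr1.png')
for l,z in (('weight_a',.029),('weight_a_mouth',.0365)):
    for d in viewer.pinpoint('wrist',l)[:2]: print(l,d,np.round(fpl(s,*d['at'],z),4))
print(fit(s,[.5615,-.0575],-.05,name='wr1c.png'))
E
```

```text
weight_a {'at': [112.1, 217.3], 'conf': 0.96} [ 0.4591 -0.3237  0.029 ]
weight_a {'at': [192.8, 224.7], 'conf': 0.95} [ 0.5465 -0.2498  0.029 ]
weight_a_mouth {'at': [108.2, 228.6], 'conf': 0.85} [ 0.4635 -0.3648  0.0365]
weight_a_mouth {'at': [346.8, 204.7], 'conf': 0.78} [ 0.5901 -0.0548  0.0365]
(array([ 0.56199296, -0.05643227, -0.02323332]), np.float64(877.7920396717727))
```

View pics/wr1c.png

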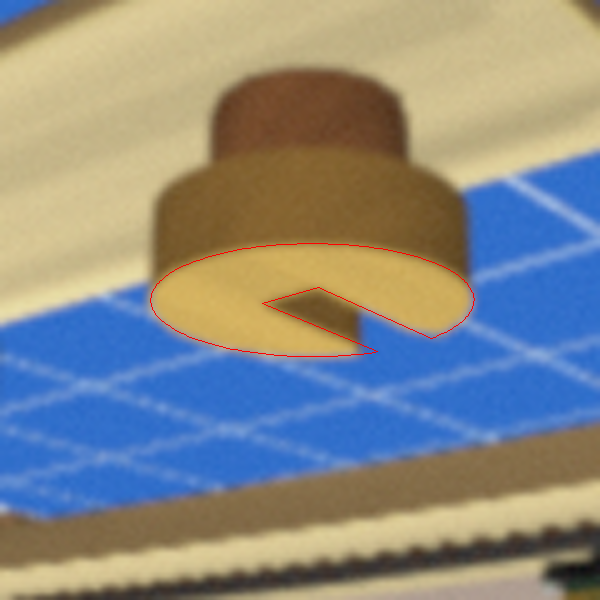

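```bash
python3 go.py .5622 -.0566 .0367 -40 40
```

```text
4.95 q [-0.392  1.067 -0.272  2.495  2.032  1.253 -1.892] p [ 0.5144 -0.0147  0.0955] open 0.803 F [ 0.18  0.81 -0.05]
[[-0.49   0.641  0.591]
 [ 0.413  0.768 -0.49 ]
 [-0.768  0.005 -0.641]]
rot [0.002, 0.001, -0.001] travel [0.03, -0.013, 0.67] rows 1.6 err 0.0 [-0.25  1.2  -0.2   2.34  2.21  1.24 -1.82]
```

>>> play_rows([
  {"delta_rot": [0, 0, 0], "travel": [0.02, -0.01, 0.4], "gripper": 0.6},
  {"delta_rot": [0.002, 0.001, -0.001], "travel": [0.03, -0.013, 0.67], "gripper": 0.6},
  {"delta_rot": [0.002, 0.001, -0.001], "travel": [0.03, -0.013, 0.67], "gripper": 0.6},
  {"delta_rot": [0.002, 0.001, -0.001], "travel": [0.03, -0.013, 0.67], "gripper": -0.5},
  {"delta_rot": [0.002, 0.001, -0.001], "travel": [0.03, -0.013, 0.67], "gripper": -0.5},
  {"delta_rot": [0.002, 0.001, -0.001], "travel": [0.03, -0.013, 0.67], "gripper": -0.5},
  {"delta_rot": [0.002, 0.001, -0.001], "travel": [0.03, -0.013, 0.67], "gripper": -0.5},
], force=25)

```text
clock: 5.82
tool_pos: [0.5684, -0.062, 0.0248]
eef_rot: [0.307, 0.853, -0.146, 0.395]
contact_force: [-3.3, 4.4, 8.1]
opening: 0.558
```

```bash
python3 go.py .5622 -.0566 .14 -40 40 .60 -.05 .16 -10 40 .60 -.03 .16 30 40
```

```text
5.83 q [-0.243  1.196 -0.202  2.346  2.213  1.245 -1.813] p [ 0.5684 -0.062   0.0248] open 0.558 F [-3.26  4.39  8.07]
[[-0.499  0.64   0.584]
 [ 0.409  0.769 -0.492]
 [-0.764 -0.006 -0.646]]
rot [-0.0, -0.001, 0.002] travel [-0.551, -0.003, -0.445] rows 1.7 err 0.1 [-0.26  0.95 -0.19  2.39  2.11  1.1  -1.67]
rot [-0.128, -0.002, -0.105] travel [-0.755, 0.227, -0.413] rows 2.8 err 0.1 [ 0.02  0.91 -0.21  2.48  2.78  1.15 -1.47]
rot [-0.298, -0.002, -0.248] travel [-0.676, 0.361, -0.507] rows 3.7 err 0.2 [ 0.42  0.89 -0.27  2.31  3.73  0.77 -1.31]
```

>>> play_rows([
  {"delta_rot": [0, 0, 0], "travel": [-0.1, 0, -0.084], "gripper": -0.5},
  {"delta_rot": [0, 0, 0], "travel": [-0.3, 0, -0.25], "gripper": -0.5},
  {"delta_rot": [0, 0, 0], "travel": [-0.55, 0, -0.445], "gripper": -0.5},
  {"delta_rot": [0, 0, 0], "travel": [-0.55, 0, -0.445], "gripper": -0.5},
  {"delta_rot": [0, 0, 0], "travel": [-0.55, 0, -0.445], "gripper": -0.5},
])

```text
clock: 6.45
tool_pos: [0.5704, -0.0635, 0.129]
eef_rot: [0.308, 0.854, -0.146, 0.394]
contact_force: [1.0, -0.1, -2.4]
opening: 0.557
```

```bash
python3 - <<'E'
from fitd import *
s=viewer.snapshot('wrist'); save(s,'wr2.png')
for l in ('weight_a','weight_a_mouth'):
    for d in viewer.pinpoint('wrist',l)[:3]: print(l,d)
for l in ('hanger_seat','hanger_rod_top'):
    for d in viewer.pinpoint('wrist',l)[:2]: print(l,d,np.round(fpl(s,*d['at'],.101),4))
E
python3 log.py
```

```text
weight_a {'at': [321.7, 258.3], 'conf': 0.94}
weight_a {'at': [174.9, 170.5], 'conf': 0.89}
weight_a {'at': [79.7, 189.6], 'conf': 0.67}
weight_a_mouth {'at': [88.7, 195.0], 'conf': 0.87}
weight_a_mouth {'at': [103.5, 181.5], 'conf': 0.74}
weight_a_mouth {'at': [348.9, 276.1], 'conf': 0.63}
hanger_seat {'at': [604.6, 167.7], 'conf': 0.62} [0.6281 0.0914 0.101 ]
6.7 q [-0.251  0.94  -0.186  2.385  2.114  1.084 -1.651] p [ 0.5702 -0.0642  0.1283] open 0.555 F [-0.04  0.23 -1.7 ]
[[-0.501  0.641  0.581]
 [ 0.41   0.767 -0.493]
 [-0.762 -0.009 -0.648]]
```

View pics/wr2.png

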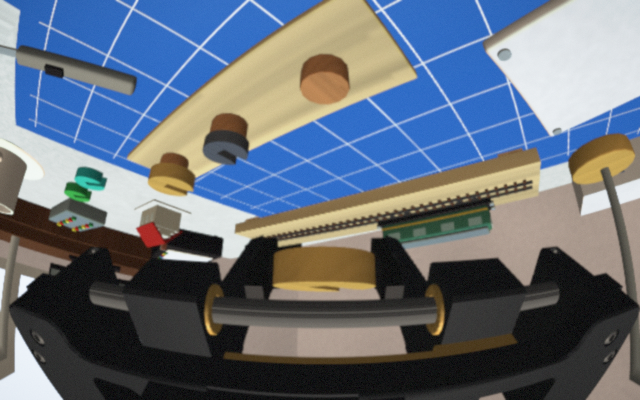

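```bash
cat > gd.py <<'E'
# disc-pose waypoints: gd.py grasp.json  x y z(centre) mouthyaw_deg ... -> rows relative to current pose
from ik import *
import sys
def grasp(p,quat,c,yaw):
    Tg=R.from_quat(quat); D=R.from_euler('z',yaw); return D.inv()*Tg, D.inv().apply(np.array(p)-np.array(c))  # tool in disc
def main():
    g=json.load(open(sys.argv[1])); Rr,o=grasp(**g)
    st=[r.get_state()]; s=st[0]; p0=s['tool_pos'];T0=R.from_quat(s['eef_rot']);q=s['q'];pl,Tl=p0,T0
    Dn=T0*Rr.inv(); cn=p0-Dn.apply(o); print('clk',round(s['clock'],2),'disc now',np.round(cn,4),np.round(Dn.as_euler('zyx',degrees=True),1),'F',np.round(s['contact_force'],1),'open',round(s['opening'],3),'q',np.round(q,2))
    for w in np.array(sys.argv[2:],float).reshape(-1,4):
        D=R.from_euler('z',w[3],degrees=True);T=D*Rr;p=w[:3]+D.apply(o);q,e=ik(p,T,q,reg=.05)
        print('rot',np.round((T0.inv()*T).as_rotvec()/np.pi,3).tolist(),'travel',np.round(T0.inv().apply(p-p0)/.15,3).tolist(),'rows',round(max(np.linalg.norm(p-pl)/.0625,np.degrees((Tl.inv()*T).magnitude())/10.7),1),'err',round(e,1),np.round(q,2),'tcp',np.round(p,3)); pl,Tl=p,T
main()
E
echo '{"p":[0.5684,-0.062,0.0248],"quat":[0.3075,0.8535,-0.146,0.3945],"c":[0.5622,-0.0566,0.0365],"yaw":-0.0233}' > gA.json
python3 gd.py gA.json .61 -.04 .16 28  .60 .025 .14 66
```

```text
clk 6.7 disc now [ 0.5641 -0.0588  0.14  ] [-1.4  0.2 -0. ] F [-0.   0.2 -1.7] open 0.555 q [-0.25  0.94 -0.19  2.39  2.11  1.08 -1.65]
rot [-0.125, -0.002, -0.105] travel [-0.2, 0.319, 0.025] rows 2.8 err 0.1 [-0.01  0.91 -0.22  2.45  2.73  1.12 -1.46] tcp [ 0.618 -0.042  0.148]
rot [-0.286, -0.003, -0.242] travel [0.13, 0.634, -0.161] rows 3.6 err 0.1 [ 0.26  0.95 -0.26  2.39  3.49  0.93 -1.22] tcp [0.607 0.029 0.128]
```

>>> play_rows([
  {"delta_rot": [-0.125, -0.002, -0.105], "travel": [-0.2, 0.32, 0.025], "gripper": -0.5},
  {"delta_rot": [-0.125, -0.002, -0.105], "travel": [-0.2, 0.32, 0.025], "gripper": -0.5},
  {"delta_rot": [-0.125, -0.002, -0.105], "travel": [-0.2, 0.32, 0.025], "gripper": -0.5},
  {"delta_rot": [-0.286, -0.003, -0.242], "travel": [-0.1, 0.45, -0.05], "gripper": -0.5},
  {"delta_rot": [-0.286, -0.003, -0.242], "travel": [0.13, 0.63, -0.16], "gripper": -0.5},
  {"delta_rot": [-0.286, -0.003, -0.242], "travel": [0.13, 0.63, -0.16], "gripper": -0.5},
  {"delta_rot": [-0.286, -0.003, -0.242], "travel": [0.13, 0.63, -0.16], "gripper": -0.5},
  {"delta_rot": [-0.286, -0.003, -0.242], "travel": [0.13, 0.63, -0.16], "gripper": -0.5},
  {"delta_rot": [-0.286, -0.003, -0.242], "travel": [0.13, 0.63, -0.16], "gripper": -0.5},
])

```text
clock: 7.82
tool_pos: [0.6071, 0.0288, 0.1292]
eef_rot: [-0.217, 0.881, 0.097, 0.409]
contact_force: [0.1, 0.7, -1.6]
opening: 0.559
```

```bash
python3 - <<'E'
from fitd import *
s=viewer.snapshot('wrist'); save(s,'wr3.png')
for l in ('hanger_seat',):
    for d in viewer.pinpoint('wrist',l)[:2]: print(l,d,np.round(fpl(s,*d['at'],.101),4))
for l in ('hanger_rod_top',):
    for d in viewer.pinpoint('wrist',l)[:2]: print(l,d,np.round(fpl(s,*d['at'],.231),4))
for n in ('weight_a','weight_a_mouth'):
    for d in viewer.pinpoint('wrist',n)[:2]: print(n,d)
for H in ([.623,.094],[.627,.0925]): print(H,[np.round(fproj(s,np.array([*H,z])),1).tolist() for z in (.101,.15,.2,.231)])
c=viewer.snapshot('scene'); save(c,'sc3.png')
for l in ('hanger_seat','hanger_rod_top'):
    for d in viewer.pinpoint('scene',l)[:1]: print(l,d,np.round(pt(c,*d['at'],.101 if 'seat' in l else .231),4))
E
python3 gd.py gA.json .60 .039 .1185 66 
```

```text
hanger_seat {'at': [386.9, 227.4], 'conf': 0.64} [0.628 0.089 0.101]
weight_a {'at': [321.9, 258.0], 'conf': 0.63}
weight_a_mouth {'at': [353.5, 276.4], 'conf': 0.66}
[0.623, 0.094] [[396.7, 226.4], [400.4, 295.9], [401.7, 368.7], [401.0, 411.6]]
[0.627, 0.0925] [[391.5, 227.6], [394.9, 296.4], [396.0, 368.5], [395.4, 410.9]]
hanger_seat {'at': [362.9, 246.0], 'conf': 0.73} [0.6352 0.0927 0.101 ]
hanger_rod_top {'at': [364.2, 209.5], 'conf': 0.62} [0.6429 0.0901 0.231 ]
clk 8.22 disc now [0.6001 0.0249 0.1413] [66. -0.  0.] F [-0.7 -1.3 -1.3] open 0.557 q [ 0.25  0.94 -0.25  2.37  3.51  0.92 -1.24]
rot [0.0, 0.0, 0.0] travel [0.088, 0.085, 0.13] rows 0.4 err 0.0 [ 0.21  1.01 -0.24  2.39  3.46  1.   -1.21] tcp [0.607 0.043 0.107]
```

View pics/wr3.png

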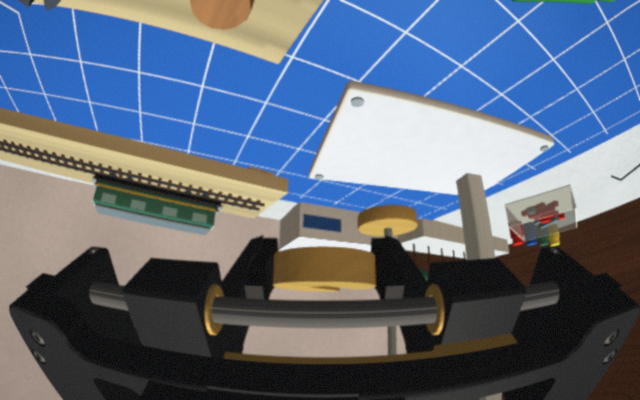

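```bash
cat > rod.py <<'E'
from fitd import *
def cloud(s,fish):
    v,u=np.mgrid[0:400,0:640]; x=(u-s['cx'])/s['fx'];y=(v-s['cy'])/s['fy']; z=s['z_map']
    if fish:
        t=np.hypot(x,y)+1e-9; k=np.tan(np.minimum(t,1.5))/t; x=x*k;y=y*k
    C=np.stack([x*z,-y*z,-z],-1); return C@att(s).T+s['origin'],z>0
def circ(p,rad):
    from scipy.optimize import least_squares
    return least_squares(lambda c:np.hypot(*(p-c).T)-rad,p.mean(0),loss='soft_l1',f_scale=.001).x
if __name__=='__main__':
  for n in ('wrist','scene','top'):
    s=viewer.snapshot(n); W,ok=cloud(s,n=='wrist')
    near=ok&(np.hypot(W[...,0]-.626,W[...,1]-.092)<.045)
    for lo,hi in ((.088,.096),(.097,.106),(.12,.15),(.15,.18),(.18,.21),(.21,.23)):
        m=near&(W[...,2]>lo)&(W[...,2]<hi)
        if lo>.11: m&=np.hypot(W[...,0]-.626,W[...,1]-.092)<.015
        if m.sum()>3: print(n,lo,m.sum(),'median',np.round(np.median(W[m],0),4),'spread',np.round(W[m].max(0)-W[m].min(0),3))
    m=near&(W[...,2]>.098)&(W[...,2]<.108)
    if m.sum()>20: print(n,'z seat',np.median(W[m][:,2]))
E
python3 rod.py
```

```text
wrist 0.088 463 median [0.6139 0.0772 0.0933] spread [0.036 0.037 0.006]
wrist 0.097 1040 median [0.6241 0.0865 0.1006] spread [0.043 0.042 0.009]
wrist 0.15 118 median [0.6282 0.0899 0.1755] spread [0.006 0.007 0.009]
wrist 0.18 133 median [0.6283 0.0896 0.1852] spread [0.006 0.006 0.01 ]
wrist z seat 0.10066435190517496
scene 0.088 21 median [0.6484 0.0879 0.0939] spread [0.012 0.037 0.005]
scene 0.097 143 median [0.6341 0.0903 0.1002] spread [0.043 0.042 0.008]
scene 0.12 20 median [0.632  0.0894 0.1354] spread [0.007 0.005 0.029]
scene 0.15 21 median [0.6309 0.0898 0.1675] spread [0.006 0.006 0.023]
scene 0.18 20 median [0.6322 0.0894 0.1949] spread [0.007 0.004 0.028]
scene 0.21 16 median [0.6309 0.0902 0.2221] spread [0.006 0.005 0.017]
scene z seat 0.10037666518769345
top 0.097 137 median [0.6273 0.0895 0.1017] spread [0.042 0.039 0.009]
top 0.12 5 median [0.6266 0.0905 0.1436] spread [0.002 0.005 0.027]
top 0.18 5 median [0.6269 0.0899 0.193 ] spread [0.003 0.004 0.025]
top z seat 0.10220309039846154
```

```bash
python3 gd.py gA.json .6046 .0354 .119 66 .6290 .0902 .119 66 .6294 .0911 .119 66
```

```text
clk 8.38 disc now [0.6002 0.0245 0.1413] [66.  -0.1 -0. ] F [ 0.1 -0.9 -2.2] open 0.559 q [ 0.25  0.94 -0.25  2.37  3.51  0.92 -1.24]
rot [-0.0, 0.0, 0.0] travel [0.075, 0.052, 0.141] rows 0.4 err 0.0 [ 0.22  1.   -0.24  2.38  3.47  0.98 -1.21] tcp [0.612 0.039 0.107]
rot [-0.0, 0.0, 0.0] travel [-0.128, 0.301, 0.379] rows 1.0 err 0.0 [ 0.1   0.99 -0.26  2.32  3.35  0.95 -1.24] tcp [0.636 0.094 0.107]
rot [-0.0, 0.0, 0.0] travel [-0.132, 0.305, 0.383] rows 0.0 err 0.0 [ 0.09  0.99 -0.26  2.32  3.35  0.95 -1.24] tcp [0.637 0.095 0.107]
```

>>> play_rows([
  {"delta_rot": [0, 0, 0], "travel": [0.075, 0.052, 0.141], "gripper": -0.5},
  {"delta_rot": [0, 0, 0], "travel": [0.075, 0.052, 0.141], "gripper": -0.5},
  {"delta_rot": [0, 0, 0], "travel": [0.075, 0.052, 0.141], "gripper": -0.5},
  {"delta_rot": [0, 0, 0], "travel": [0.034, 0.102, 0.189], "gripper": -0.5},
  {"delta_rot": [0, 0, 0], "travel": [-0.007, 0.151, 0.236], "gripper": -0.5},
  {"delta_rot": [0, 0, 0], "travel": [-0.047, 0.201, 0.284], "gripper": -0.5},
  {"delta_rot": [0, 0, 0], "travel": [-0.088, 0.251, 0.331], "gripper": -0.5},
  {"delta_rot": [0, 0, 0], "travel": [-0.128, 0.301, 0.379], "gripper": -0.5},
  {"delta_rot": [0, 0, 0], "travel": [-0.132, 0.305, 0.383], "gripper": -0.5},
  {"delta_rot": [0, 0, 0], "travel": [-0.132, 0.305, 0.383], "gripper": -0.5},
])

```text
clock: 9.62
tool_pos: [0.6366, 0.0944, 0.1072]
eef_rot: [-0.217, 0.881, 0.097, 0.41]
contact_force: [-0.0, -1.2, -1.6]
opening: 0.554
```

```bash
python3 rod.py; python3 gd.py gA.json .6294 .0911 .1085 66 .6294 .0911 .099 66 .6294 .0911 .0975 66;python3 - <<'E'
from h import *
s=viewer.snapshot('wrist'); save(s,'wr4.png'); a=cv2.imread('pics/wr4.png')
t=viewer.snapshot('scene'); save(t,'sc4.png'); b=cv2.imread('pics/sc4.png')
A=cv2.resize(a[200:400,220:460],None,fx=2.5,fy=2.5,interpolation=cv2.INTER_CUBIC)
B=cv2.resize(b[190:290,310:430],None,fx=5,fy=5,interpolation=cv2.INTER_CUBIC)[:, :200*3]
h=500; cv2.imwrite('pics/c4.png',cv2.resize(np.hstack([A[:h],B[:h]]),None,fx=.66,fy=.66,interpolation=cv2.INTER_AREA))
E
```

```text
wrist 0.088 922 median [0.6238 0.101  0.0923] spread [0.029 0.04  0.008]
wrist 0.097 1402 median [0.6323 0.105  0.0998] spread [0.047 0.07  0.009]
wrist 0.12 284 median [0.6241 0.0916 0.126 ] spread [0.029 0.029 0.026]
wrist 0.15 151 median [0.6353 0.1024 0.1576] spread [0.005 0.004 0.013]
wrist z seat 0.10058454951578794
scene 0.088 17 median [0.657  0.1011 0.0921] spread [0.014 0.039 0.006]
scene 0.097 131 median [0.6469 0.1136 0.1014] spread [0.043 0.079 0.009]
scene 0.12 55 median [0.6229 0.0918 0.1259] spread [0.029 0.024 0.028]
scene 0.15 9 median [0.6358 0.1006 0.1738] spread [0.004 0.003 0.028]
scene 0.18 19 median [0.6361 0.0968 0.1974] spread [0.007 0.006 0.027]
scene 0.21 15 median [0.6349 0.0949 0.2183] spread [0.006 0.006 0.017]
scene z seat 0.10174686912886832
top 0.097 44 median [0.6363 0.1162 0.1014] spread [0.016 0.038 0.009]
top 0.12 53 median [0.623  0.0902 0.1274] spread [0.029 0.027 0.009]
top z seat 0.10210065357101894
clk 9.78 disc now [0.6292 0.0903 0.1188] [65.9 -0.  -0. ] F [-1.4 -0.6 -2. ] open 0.561 q [ 0.09  0.99 -0.26  2.31  3.36  0.94 -1.25]
rot [-0.0, 0.0, -0.0] travel [0.05, 0.005, 0.047] rows 0.2 err 0.0 [ 0.09  1.02 -0.25  2.32  3.35  0.97 -1.23] tcp [0.637 0.095 0.097]
rot [-0.0, 0.0, -0.0] travel [0.099, 0.006, 0.088] rows 0.2 err 0.0 [ 0.09  1.04 -0.25  2.32  3.36  0.99 -1.23] tcp [0.637 0.095 0.087]
rot [-0.0, 0.0, -0.0] travel [0.106, 0.006, 0.094] rows 0.0 err 0.0 [ 0.09  1.04 -0.25  2.31  3.36  0.99 -1.23] tcp [0.637 0.095 0.086]
```

View pics/c4.png

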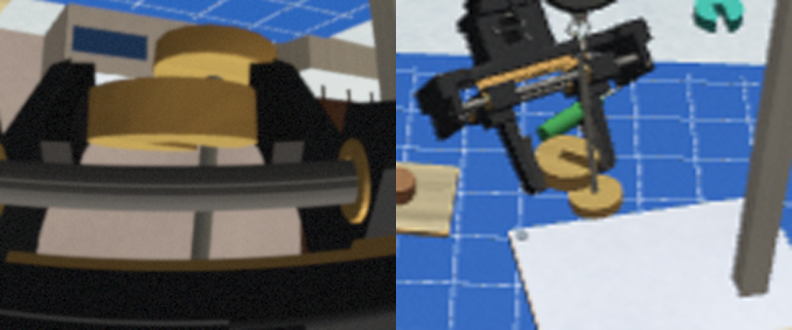

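```bash
cat > dz.py <<'E'
from rod import *
# top-face points of held disc from depth in every camera: disc fit (centre, yaw) by occupancy
def topface(n,zlo,zhi,c,rad=.04):
    s=viewer.snapshot(n); W,ok=cloud(s,n=='wrist'); m=ok&(W[...,2]>zlo)&(W[...,2]<zhi)&(np.hypot(W[...,0]-c[0],W[...,1]-c[1])<rad)
    hsv=cv2.cvtColor(s['color'],cv2.COLOR_RGB2HSV); br=(hsv[...,0]>12)&(hsv[...,0]<30)&(hsv[...,1]>90)&(hsv[...,2]>60)
    return s,W,m&br
if __name__=='__main__':
    for n in ('scene','top'):
        s,W,m=topface(n,.1215,.1315,[.626,.09]); p=W[m]; print(n,m.sum(),'z',np.median(p[:,2]),'x',np.percentile(p[:,0],[1,99]),'y',np.percentile(p[:,1],[1,99]),'cen',p.mean(0))
        h=cv2.convexHull(p[:,:2].astype(np.float32)); (c,rr)=cv2.minEnclosingCircle(h); print('circle',c,rr)
        g={}
        X=np.round((p[:,:2]-[.626,.09])/.003).astype(int)
        G=np.full((21,21),'.'); 
        for a,b in X:
            if abs(a)<=10 and abs(b)<=10: G[10-a,10-b]='#'
        print('\n'.join(''.join(r_) for r_ in G))
E
python3 dz.py
```

```text
scene 174 z 0.12616982988767428 x [0.60523006 0.65383911] y [0.06571664 0.11015995] cen [0.63072592 0.08527622 0.12612563]
circle (0.6286939382553101, 0.08818716555833817) 0.02651786059141159
.....................
........#####.#......
.......#####.####....
......#..#.###.###...
.....#######.####....
........###########..
.....#....###.##..##.
.........#..#####....
...............#.##..
...#..#......####.#..
...#..###....#.##.#..
...#...#####.#####...
..#...#####.##....#..
.......##.#.######...
.......#..##...###...
........##.###.#.....
........#.###.###....
.......#######.......
.....................
.....................
.....................
top 150 z 0.12648384245767708 x [0.6055502  0.64720909] y [0.06718912 0.11370392] cen [0.62551342 0.08751877 0.12647051]
circle (0.6282193064689636, 0.09004096686840057) 0.0251120924949646
.....................
.....................
.....................
...........####......
.........####.###....
......###.########...
.......###########...
....#.....#########..
............#######..
..###.........#####..
..#####......######..
...######....######..
..#####.##..#####.#..
...################..
...###############...
....####.######......
.....####.#.##.......
.......#####.........
.....................
.....................
.....................
```

```bash
python3 gd.py gA.json .6050 .0362 .119 66 .6050 .0362 .137 66 .6290 .0902 .137 66 .6296 .0915 .137 66
```

```text
clk 9.97 disc now [0.6293 0.0906 0.119 ] [66. -0. -0.] F [ 0.1  0.  -2.2] open 0.558 q [ 0.09  0.99 -0.26  2.31  3.36  0.94 -1.25]
rot [-0.0, 0.0, -0.0] travel [0.202, -0.247, -0.237] rows 1.0 err 0.0 [ 0.22  1.   -0.24  2.37  3.47  0.98 -1.22] tcp [0.612 0.04  0.107]
rot [-0.0, 0.0, -0.0] travel [0.111, -0.248, -0.314] rows 0.3 err 0.0 [ 0.22  0.96 -0.25  2.38  3.48  0.94 -1.24] tcp [0.612 0.04  0.125]
rot [-0.0, 0.0, -0.0] travel [-0.09, -0.002, -0.08] rows 0.9 err 0.0 [ 0.1   0.95 -0.26  2.33  3.36  0.92 -1.26] tcp [0.636 0.094 0.125]
rot [-0.0, 0.0, -0.0] travel [-0.095, 0.004, -0.074] rows 0.0 err 0.0 [ 0.09  0.95 -0.26  2.32  3.35  0.92 -1.26] tcp [0.637 0.095 0.125]
```

>>> play_rows([
  {"delta_rot": [0, 0, 0], "travel": [0.05, -0.062, -0.059], "gripper": -0.5},
  {"delta_rot": [0, 0, 0], "travel": [0.1, -0.124, -0.118], "gripper": -0.5},
  {"delta_rot": [0, 0, 0], "travel": [0.15, -0.185, -0.178], "gripper": -0.5},
  {"delta_rot": [0, 0, 0], "travel": [0.202, -0.247, -0.237], "gripper": -0.5},
  {"delta_rot": [0, 0, 0], "travel": [0.111, -0.247, -0.314], "gripper": -0.5},
  {"delta_rot": [0, 0, 0], "travel": [0.111, -0.247, -0.314], "gripper": -0.5},
  {"delta_rot": [0, 0, 0], "travel": [0.111, -0.247, -0.314], "gripper": -0.5},
  {"delta_rot": [0, 0, 0], "travel": [0.111, -0.247, -0.314], "gripper": -0.5},
  {"delta_rot": [0, 0, 0], "travel": [0.111, -0.247, -0.314], "gripper": -0.5},
  {"delta_rot": [0, 0, 0], "travel": [0.111, -0.247, -0.314], "gripper": -0.5},
  {"delta_rot": [0, 0, 0], "travel": [0.111, -0.247, -0.314], "gripper": -0.5},
  {"delta_rot": [0, 0, 0], "travel": [0.111, -0.247, -0.314], "gripper": -0.5},
])

```text
clock: 11.48
tool_pos: [0.6124, 0.0404, 0.1252]
eef_rot: [-0.217, 0.881, 0.097, 0.41]
contact_force: [-0.0, 0.0, -1.4]
opening: 0.559
```

```bash
python3 rod.py;  python3 gd.py gA.json .6290 .0902 .137 66 .6296 .0915 .137 66
```

```text
wrist 0.088 511 median [0.6129 0.0782 0.0932] spread [0.035 0.038 0.006]
wrist 0.097 1167 median [0.6238 0.0862 0.1006] spread [0.044 0.043 0.009]
wrist 0.12 15 median [0.6312 0.0886 0.1459] spread [0.003 0.002 0.004]
wrist 0.15 201 median [0.6282 0.0896 0.1728] spread [0.006 0.006 0.014]
wrist 0.18 69 median [0.6283 0.0899 0.1826] spread [0.005 0.005 0.005]
wrist z seat 0.10067615728663803
scene 0.088 23 median [0.6467 0.0853 0.0936] spread [0.017 0.04  0.006]
scene 0.097 141 median [0.6333 0.0902 0.1006] spread [0.042 0.042 0.009]
scene 0.12 18 median [0.6317 0.0894 0.1316] spread [0.009 0.005 0.024]
scene 0.15 23 median [0.6317 0.0899 0.1666] spread [0.006 0.005 0.028]
scene 0.18 18 median [0.6325 0.0893 0.1958] spread [0.005 0.005 0.028]
scene 0.21 17 median [0.6311 0.0901 0.2207] spread [0.008 0.005 0.017]
scene z seat 0.1006937681866662
top 0.088 4 median [0.6094 0.0925 0.0944] spread [0.042 0.017 0.002]
top 0.097 132 median [0.6278 0.0895 0.1011] spread [0.043 0.039 0.009]
top 0.15 4 median [0.6267 0.0904 0.1664] spread [0.002 0.004 0.025]
top 0.18 5 median [0.6273 0.0902 0.1966] spread [0.003 0.005 0.019]
top z seat 0.10183625295071308
clk 11.62 disc now [0.605  0.0367 0.137 ] [66.  -0.1 -0. ] F [-0.5  0.2 -1.8] open 0.558 q [ 0.22  0.95 -0.25  2.37  3.48  0.93 -1.24]
rot [-0.0, 0.0, 0.0] travel [-0.199, 0.243, 0.233] rows 0.9 err 0.0 [ 0.1   0.95 -0.26  2.33  3.36  0.92 -1.26] tcp [0.636 0.094 0.125]
rot [-0.0, 0.0, 0.0] travel [-0.204, 0.249, 0.239] rows 0.0 err 0.0 [ 0.09  0.95 -0.26  2.32  3.35  0.92 -1.26] tcp [0.637 0.095 0.125]
```

Hanger returned to rest at (0.629, 0.090). Slide in again, higher this time.

>>> play_rows([
  {"delta_rot": [0, 0, 0], "travel": [-0.033, 0.04, 0.039], "gripper": -0.5},
  {"delta_rot": [0, 0, 0], "travel": [-0.066, 0.081, 0.078], "gripper": -0.5},
  {"delta_rot": [0, 0, 0], "travel": [-0.1, 0.121, 0.117], "gripper": -0.5},
  {"delta_rot": [0, 0, 0], "travel": [-0.133, 0.162, 0.155], "gripper": -0.5},
  {"delta_rot": [0, 0, 0], "travel": [-0.166, 0.202, 0.194], "gripper": -0.5},
  {"delta_rot": [0, 0, 0], "travel": [-0.204, 0.249, 0.239], "gripper": -0.5},
  {"delta_rot": [0, 0, 0], "travel": [-0.204, 0.249, 0.239], "gripper": -0.5},
  {"delta_rot": [0, 0, 0], "travel": [-0.204, 0.249, 0.239], "gripper": -0.5},
  {"delta_rot": [0, 0, 0], "travel": [-0.204, 0.249, 0.239], "gripper": -0.5},
])

```text
clock: 12.75
tool_pos: [0.6368, 0.0945, 0.1251]
eef_rot: [-0.217, 0.881, 0.097, 0.409]
contact_force: [0.1, -0.1, -2.4]
opening: 0.559
```

```bash
python3 rod.py;  python3 gd.py gA.json .6294 .0910 .110 66 .6294 .0910 .0985 66
```

```text
wrist 0.088 792 median [0.6119 0.0814 0.0933] spread [0.029 0.039 0.007]
wrist 0.097 2284 median [0.6231 0.0876 0.1007] spread [0.044 0.043 0.009]
wrist 0.12 483 median [0.6275 0.0901 0.144 ] spread [0.029 0.029 0.03 ]
wrist 0.15 370 median [0.6282 0.0903 0.1713] spread [0.005 0.006 0.029]
wrist z seat 0.10079392420603171
scene 0.088 22 median [0.6463 0.0893 0.0931] spread [0.015 0.04  0.005]
scene 0.097 124 median [0.6357 0.0902 0.1007] spread [0.034 0.042 0.009]
scene 0.12 63 median [0.6253 0.0937 0.1434] spread [0.027 0.029 0.015]
scene 0.15 24 median [0.6319 0.0898 0.1683] spread [0.007 0.006 0.028]
scene 0.18 18 median [0.6315 0.09   0.1939] spread [0.006 0.004 0.027]
scene 0.21 18 median [0.632  0.0899 0.2217] spread [0.007 0.005 0.019]
scene z seat 0.1008378053658956
top 0.097 13 median [0.6372 0.1015 0.1031] spread [0.01  0.021 0.008]
top 0.12 63 median [0.6231 0.0893 0.1446] spread [0.029 0.029 0.028]
top 0.15 4 median [0.6266 0.0904 0.1574] spread [0.006 0.006 0.021]
top 0.18 6 median [0.6267 0.0907 0.1934] spread [0.003 0.005 0.027]
clk 12.9 disc now [0.6295 0.0911 0.1368] [66. -0. -0.] F [ 0.8 -0.4 -1.1] open 0.558 q [ 0.09  0.95 -0.26  2.31  3.36  0.9  -1.26]
rot [-0.0, 0.0, -0.0] travel [0.137, 0.001, 0.115] rows 0.4 err 0.0 [ 0.09  1.02 -0.25  2.32  3.36  0.97 -1.24] tcp [0.637 0.095 0.098]
rot [-0.0, 0.0, -0.0] travel [0.196, 0.001, 0.164] rows 0.2 err 0.0 [ 0.09  1.04 -0.25  2.32  3.36  0.99 -1.23] tcp [0.637 0.095 0.087]
```

>>> play_rows([
  {"delta_rot": [0, 0, 0], "travel": [0.04, 0, 0.034], "gripper": -0.5},
  {"delta_rot": [0, 0, 0], "travel": [0.08, 0, 0.067], "gripper": -0.5},
  {"delta_rot": [0, 0, 0], "travel": [0.115, 0.001, 0.097], "gripper": -0.5},
  {"delta_rot": [0, 0, 0], "travel": [0.137, 0.001, 0.115], "gripper": -0.5},
  {"delta_rot": [0, 0, 0], "travel": [0.15, 0.001, 0.126], "gripper": -0.5},
  {"delta_rot": [0, 0, 0], "travel": [0.163, 0.001, 0.137], "gripper": -0.5},
  {"delta_rot": [0, 0, 0], "travel": [0.175, 0.001, 0.147], "gripper": -0.5},
  {"delta_rot": [0, 0, 0], "travel": [0.185, 0.001, 0.155], "gripper": -0.5},
  {"delta_rot": [0, 0, 0], "travel": [0.196, 0.001, 0.164], "gripper": -0.5},
  {"delta_rot": [0, 0, 0], "travel": [0.196, 0.001, 0.164], "gripper": -0.5},
  {"delta_rot": [0, 0, 0], "travel": [0.196, 0.001, 0.164], "gripper": -0.5},
  {"delta_rot": [0, 0, 0], "travel": [0.196, 0.001, 0.164], "gripper": -0.5},
])

```text
clock: 14.4
tool_pos: [0.6369, 0.0951, 0.087]
eef_rot: [-0.217, 0.881, 0.097, 0.41]
contact_force: [-0.3, 0.7, -0.1]
opening: 0.559
```

```bash
python3 gd.py gA.json .6294 .0910 .0985 66; python3 - <<'E'
from rod import *
for n in ('wrist','scene'):
    s=viewer.snapshot(n); W,ok=cloud(s,n=='wrist'); save(s,n+'5.png')
    D=np.hypot(W[...,0]-.629,W[...,1]-.0905)
    m=ok&(D<.02)&(W[...,2]>.08)&(W[...,2]<.12); print(n,'hist z',np.histogram(W[m][:,2],bins=np.arange(.08,.121,.004)))
    m=ok&(D<.015)&(W[...,2]>.135)&(W[...,2]<.2); print('rod',np.round(np.median(W[m],0),4))
a=cv2.imread('pics/wrist5.png');b=cv2.imread('pics/scene5.png')
cv2.imwrite('pics/c5.png',np.hstack([cv2.resize(a[180:400,220:440],(400,400)),cv2.resize(b[190:290,320:420],(400,400),interpolation=cv2.INTER_CUBIC)]))
E
```

```text
clk 14.4 disc now [0.6295 0.0914 0.0987] [66.  -0.1  0. ] F [-0.3  0.7 -0.1] open 0.559 q [ 0.09  1.04 -0.25  2.31  3.36  0.98 -1.24]
rot [-0.0, 0.0, 0.0] travel [0.002, -0.002, -0.001] rows 0.0 err 0.0 [ 0.09  1.04 -0.25  2.32  3.36  0.99 -1.23] tcp [0.637 0.095 0.087]
wrist hist z (array([281, 299, 125,   0,   0,   0, 490, 101,  22,   0]), array([0.08 , 0.084, 0.088, 0.092, 0.096, 0.1  , 0.104, 0.108, 0.112,
       0.116, 0.12 ]))
rod [0.6282 0.0903 0.138 ]
scene hist z (array([ 0,  1,  0,  6,  7, 15, 77, 14,  1,  4]), array([0.08 , 0.084, 0.088, 0.092, 0.096, 0.1  , 0.104, 0.108, 0.112,
       0.116, 0.12 ]))
rod [0.6317 0.0898 0.1696]
```

View pics/c5.png

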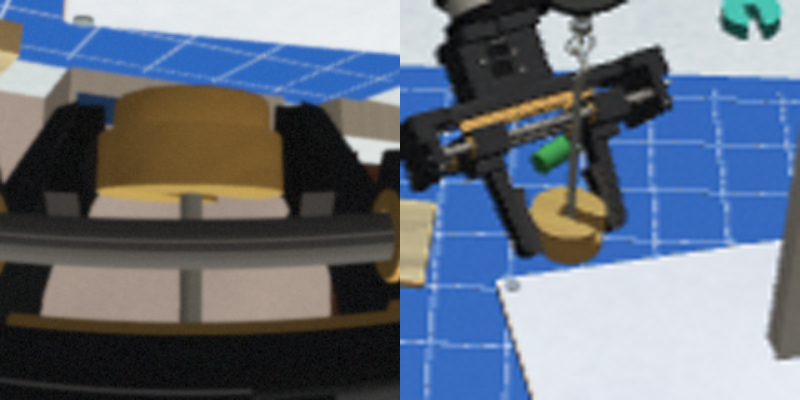

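>>> play_rows([
  {"delta_rot": [0, 0, 0], "travel": [0, 0, 0], "gripper": 0.2},
  {"delta_rot": [0, 0, 0], "travel": [0, 0, 0], "gripper": 0.3},
  {"delta_rot": [0, 0, 0], "travel": [0, 0, 0], "gripper": 0.5},
  {"delta_rot": [0, 0, 0], "travel": [0, 0, 0], "gripper": 0.6},
  {"delta_rot": [0, 0, 0], "travel": [0, 0, -0.1], "gripper": 0.6},
  {"delta_rot": [0, 0, 0], "travel": [0, 0, -0.3], "gripper": 0.6},
  {"delta_rot": [0, 0, 0], "travel": [0, 0, -0.6], "gripper": 0.6},
  {"delta_rot": [0, 0, 0], "travel": [0, 0, -0.6], "gripper": 0.6},
])

```text
clock: 15.5
tool_pos: [0.573, 0.0619, 0.1464]
eef_rot: [-0.217, 0.881, 0.096, 0.409]
contact_force: [-0.5, 0.1, -1.1]
opening: 0.799
```

```bash
python3 go.py .56 -.03 .16 20 40 .56 -.10 .16 15 40  .50 -.22 .12 15 40 ; python3 rod.py | grep -v top
```

```text
15.5 q [ 0.163  0.916 -0.248  2.494  3.402  1.033 -1.225] p [0.573  0.0619 0.1464] open 0.799 F [-0.48  0.09 -1.06]
[[-0.572 -0.461  0.679]
 [-0.303  0.887  0.347]
 [-0.762 -0.007 -0.647]]
rot [0.03, -0.002, 0.028] travel [0.166, -0.513, -0.238] rows 1.4 err 2.8 [ 0.37  0.91 -0.29  2.5   3.43  1.01 -1.2 ]
rot [0.051, -0.002, 0.046] travel [0.308, -0.934, -0.4] rows 1.1 err 0.0 [ 0.49  0.91 -0.26  2.47  3.49  0.98 -1.22]
rot [0.051, -0.002, 0.046] travel [0.983, -1.457, -0.777] rows 2.2 err 0.1 [ 0.82  1.   -0.2   2.4   3.85  0.91 -1.19]
wrist 0.088 422 median [0.6098 0.081  0.0933] spread [0.034 0.044 0.008]
wrist 0.097 1023 median [0.612  0.0824 0.103 ] spread [0.049 0.044 0.009]
wrist 0.12 304 median [0.6295 0.092  0.1348] spread [0.007 0.006 0.03 ]
wrist 0.15 195 median [0.6294 0.0916 0.159 ] spread [0.007 0.006 0.018]
wrist 0.18 249 median [0.6289 0.091  0.1986] spread [0.006 0.007 0.021]
wrist z seat 0.10577550903252061
scene 0.088 43 median [0.6492 0.0933 0.0924] spread [0.031 0.048 0.008]
scene 0.097 116 median [0.6319 0.0901 0.1039] spread [0.055 0.048 0.009]
scene 0.12 17 median [0.6329 0.0935 0.1325] spread [0.007 0.005 0.026]
scene 0.15 19 median [0.6324 0.0907 0.1644] spread [0.006 0.004 0.027]
scene 0.18 25 median [0.6327 0.0909 0.1967] spread [0.008 0.006 0.028]
scene 0.21 13 median [0.6323 0.0903 0.2173] spread [0.007 0.005 0.015]
scene z seat 0.10537558415065229
```

>>> play_rows([
  {"delta_rot": [0.03, 0, 0.028], "travel": [0.17, -0.51, -0.28], "gripper": 0.6},
  {"delta_rot": [0.03, 0, 0.028], "travel": [0.17, -0.51, -0.28], "gripper": 0.6},
  {"delta_rot": [0.051, -0.002, 0.046], "travel": [0.31, -0.93, -0.4], "gripper": 0.6},
  {"delta_rot": [0.051, -0.002, 0.046], "travel": [0.31, -0.93, -0.4], "gripper": 0.6},
  {"delta_rot": [0.051, -0.002, 0.046], "travel": [0.31, -0.93, -0.4], "gripper": 0.6},
])

```text
clock: 16.27
tool_pos: [0.5734, -0.0949, 0.1489]
eef_rot: [-0.12, 0.898, 0.057, 0.421]
contact_force: [-0.3, -0.4, -0.5]
opening: 0.796
```

```bash
python3 go.py  .49 -.265 .11 15 40
```

```text
16.27 q [ 0.447  0.905 -0.199  2.456  3.538  0.989 -1.278] p [ 0.5734 -0.0949  0.1489] open 0.796 F [-0.34 -0.41 -0.5 ]
[[-0.617 -0.262  0.742]
 [-0.167  0.965  0.202]
 [-0.769  0.001 -0.64 ]]
rot [0.001, 0.001, 0.0] travel [0.733, -0.949, -0.382] rows 3.0 err 0.1 [ 0.86  1.01 -0.11  2.32  4.03  0.9  -1.31]
```

>>> play_rows([
  {"delta_rot": [0, 0, 0], "travel": [0.73, -0.95, -0.38], "gripper": 0.6},
  {"delta_rot": [0, 0, 0], "travel": [0.73, -0.95, -0.38], "gripper": 0.6},
  {"delta_rot": [0, 0, 0], "travel": [0.73, -0.95, -0.38], "gripper": 0.6},
  {"delta_rot": [0, 0, 0], "travel": [0.73, -0.95, -0.38], "gripper": 0.6},
  {"delta_rot": [0, 0, 0], "travel": [0.73, -0.95, -0.38], "gripper": 0.6},
  {"delta_rot": [0, 0, 0], "travel": [0.73, -0.95, -0.38], "gripper": 0.6},
])

```text
clock: 17.02
tool_pos: [0.5015, -0.2591, 0.1021]
eef_rot: [-0.121, 0.897, 0.058, 0.421]
contact_force: [0.9, -0.1, 0.4]
opening: 0.8
```

```bash
python3 - <<'E'
from fitd import *
s=viewer.snapshot('wrist'); save(s,'wr6.png')
for l,z in (('weight_a',.029),('weight_a_mouth',.0365)):
    for d in viewer.pinpoint('wrist',l)[:3]: print(l,d,np.round(fpl(s,*d['at'],z),4))
x,f=fit(s,[.5465,-.2498],.07,name='wr6c.png'); print(x,np.degrees(x[2]),f)
E
python3 go.py .5465 -.2498 .0367 15 40
```

```text
weight_a {'at': [315.7, 167.5], 'conf': 0.66} [ 0.5452 -0.2541  0.029 ]
weight_a {'at': [88.1, 54.3], 'conf': 0.57} [ 0.4491 -0.3943  0.029 ]
weight_a_mouth {'at': [108.0, 81.3], 'conf': 0.94} [ 0.4612 -0.3824  0.0365]
weight_a_mouth {'at': [12.4, 72.8], 'conf': 0.7} [ 0.4525 -0.4484  0.0365]
weight_a_mouth {'at': [524.3, 206.4], 'conf': 0.6} [ 0.5525 -0.0158  0.0365]
[ 0.54811462 -0.25343237  0.03686171] 2.1120205358079502 777.8831385959938
17.18 q [ 0.886  1.    -0.154  2.308  4.027  0.859 -1.303] p [ 0.5011 -0.2603  0.1019] open 0.803 F [-0.26  0.09  0.58]
[[-0.617 -0.265  0.741]
 [-0.168  0.964  0.204]
 [-0.769  0.001 -0.64 ]]
rot [0.002, 0.001, 0.001] travel [0.136, -0.014, 0.61] rows 1.5 err 0.0 [ 0.78  1.16 -0.15  2.2   3.9   0.91 -1.24]
```

View pics/wr6c.png

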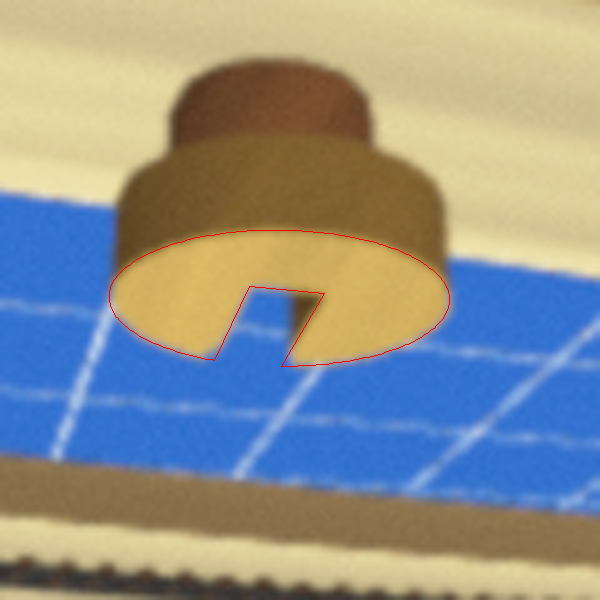

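```bash
python3 go.py .5481 -.2534 .038 15 40
```

```text
17.18 q [ 0.886  1.    -0.154  2.308  4.027  0.859 -1.303] p [ 0.5011 -0.2603  0.1019] open 0.803 F [-0.26  0.09  0.58]
[[-0.617 -0.265  0.741]
 [-0.168  0.964  0.204]
 [-0.769  0.001 -0.64 ]]
rot [0.002, 0.001, 0.001] travel [0.127, -0.04, 0.607] rows 1.5 err 0.0 [ 0.78  1.16 -0.15  2.19  3.91  0.9  -1.25]
```

>>> play_rows([
  {"delta_rot": [0, 0, 0], "travel": [0.1, -0.03, 0.3], "gripper": 0.6},
  {"delta_rot": [0.002, 0.001, 0.001], "travel": [0.127, -0.04, 0.607], "gripper": 0.6},
  {"delta_rot": [0.002, 0.001, 0.001], "travel": [0.127, -0.04, 0.607], "gripper": 0.6},
  {"delta_rot": [0.002, 0.001, 0.001], "travel": [0.127, -0.04, 0.607], "gripper": 0.6},
  {"delta_rot": [0.002, 0.001, 0.001], "travel": [0.127, -0.04, 0.607], "gripper": -0.5},
  {"delta_rot": [0.002, 0.001, 0.001], "travel": [0.127, -0.04, 0.607], "gripper": -0.5},
  {"delta_rot": [0.002, 0.001, 0.001], "travel": [0.127, -0.04, 0.607], "gripper": -0.5},
  {"delta_rot": [0.002, 0.001, 0.001], "travel": [0.127, -0.04, 0.607], "gripper": -0.5},
  {"delta_rot": [0.002, 0.001, 0.001], "travel": [0.127, -0.04, 0.607], "gripper": -0.5},
])

```text
clock: 18.3
tool_pos: [0.5571, -0.2531, 0.0292]
eef_rot: [-0.117, 0.899, 0.054, 0.42]
contact_force: [-3.2, 0.2, 6.4]
opening: 0.56
```

```bash
python3 log.py
```

```text
18.3 q [ 0.783  1.149 -0.154  2.189  3.908  0.89  -1.262] p [ 0.5571 -0.2531  0.0292] open 0.56 F [-3.19  0.2   6.36]
[[-0.621 -0.255  0.741]
 [-0.164  0.967  0.195]
 [-0.767 -0.001 -0.642]]
```

```bash
echo '{"p":[0.5571,-0.2531,0.0292],"quat":[-0.118,0.8985,0.055,0.4203],"c":[0.5486,-0.2553,0.0365],"yaw":0.0369}' > gB.json
python3 gd.py gB.json .5486 -.2553 .14 2 .58 -.15 .17 -2 .585 -.04 .18 -18 .565 .07 .175 -40 .5873 .1334 .15 -46 .6290 .0902 .15 -46
python3 - <<'E'
from rod import *
s=viewer.snapshot('scene'); W,ok=cloud(s,False)
m=ok&(abs(W[...,0]-.66)<.06)&(abs(W[...,1]-.23)<.06)&(W[...,2]>.1)&(W[...,2]<.3); p=W[m]; print('column',np.round(np.percentile(p,[2,50,98],axis=0),3))
E
```

```text
clk 18.3 disc now [ 0.5486 -0.2553  0.0365] [ 1.9  0.1 -0.1] F [-3.2  0.2  6.4] open 0.56 q [ 0.78  1.15 -0.15  2.19  3.91  0.89 -1.26]
rot [-0.0, -0.0, -0.0] travel [-0.529, -0.001, -0.443] rows 1.7 err 0.0 [ 0.81  0.93 -0.2   2.24  3.99  0.76 -1.42] tcp [ 0.557 -0.253  0.133]
rot [0.017, -0.0, 0.014] travel [-0.927, 0.62, -0.28] rows 1.8 err 0.1 [ 0.5   0.87 -0.16  2.39  3.59  0.91 -1.36] tcp [ 0.589 -0.148  0.163]
rot [0.085, -0.0, 0.071] travel [-1.117, 1.305, -0.158] rows 1.7 err 7.7 [ 0.11  0.84 -0.33  2.5   2.79  1.09 -1.35] tcp [ 0.594 -0.041  0.173]
rot [0.179, -0.0, 0.15] travel [-1.122, 2.029, -0.101] rows 2.1 err 0.1 [-0.36  0.86 -0.39  2.38  1.99  1.17 -1.48] tcp [0.573 0.066 0.168]
rot [0.204, -0.0, 0.171] travel [-1.153, 2.396, 0.195] rows 1.1 err 0.0 [-0.46  0.93 -0.41  2.16  1.76  1.17 -1.37] tcp [0.595 0.129 0.143]
rot [0.204, -0.0, 0.171] travel [-1.279, 2.047, 0.345] rows 1.0 err 0.0 [-0.35  0.93 -0.37  2.12  1.85  1.11 -1.31] tcp [0.636 0.085 0.143]
column [[0.647 0.227 0.104]
 [0.664 0.238 0.208]
 [0.669 0.254 0.296]]
```

>>> play_rows([
  {"delta_rot": [0, 0, 0], "travel": [-0.1, 0, -0.084], "gripper": -0.5},
  {"delta_rot": [0, 0, 0], "travel": [-0.3, 0, -0.25], "gripper": -0.5},
  {"delta_rot": [0, 0, 0], "travel": [-0.53, 0, -0.44], "gripper": -0.5},
  {"delta_rot": [0.017, 0, 0.014], "travel": [-0.93, 0.62, -0.28], "gripper": -0.5},
  {"delta_rot": [0.017, 0, 0.014], "travel": [-0.93, 0.62, -0.28], "gripper": -0.5},
  {"delta_rot": [0.017, 0, 0.014], "travel": [-0.93, 0.62, -0.28], "gripper": -0.5},
  {"delta_rot": [0.017, 0, 0.014], "travel": [-0.93, 0.62, -0.28], "gripper": -0.5},
])

```text
clock: 19.23
tool_pos: [0.5891, -0.1489, 0.1618]
eef_rot: [-0.086, 0.902, 0.039, 0.42]
contact_force: [-0.7, -0.7, -1.4]
opening: 0.561
```

```bash
python3 gd.py gB.json .61 -.05 .18 -15 .58 .05 .178 -40 ; python3 - <<'E'
from fitd import *
s=viewer.snapshot('wrist'); save(s,'wr7.png')
for l in ('weight_a','weight_a_mouth'):
    for d in viewer.pinpoint('wrist',l)[:2]: print(l,d)
for f in ('wr3.png','wr7.png'):
    b=cv2.cvtColor(cv2.imread('pics/'+f),cv2.COLOR_BGR2HSV)[240:300,255:395]
    m=(b[...,0]>12)&(b[...,0]<28)&(b[...,1]>110)&(b[...,2]>70)
    m=cv2.morphologyEx(m.astype(np.uint8),cv2.MORPH_OPEN,np.ones((3,3))); ys,xs=np.nonzero(m); print(f,[(240+y,255+xs[ys==y].min(),255+xs[ys==y].max()) for y in range(12,50,6) if (ys==y).any()],240+ys.min(),240+ys.max())
E
```

```text
clk 19.23 disc now [ 0.5804 -0.1505  0.1692] [-2.1  0.2 -0.1] F [-0.7 -0.7 -1.4] open 0.561 q [ 0.52  0.86 -0.2   2.37  3.57  0.87 -1.35]
rot [0.055, -0.001, 0.047] travel [-0.261, 0.608, 0.196] rows 1.7 err 0.1 [ 0.09  0.85 -0.17  2.46  2.99  1.04 -1.43] tcp [ 0.619 -0.05   0.173]
rot [0.161, -0.001, 0.136] travel [-0.198, 1.278, 0.14] rows 2.3 err 0.1 [-0.41  0.85 -0.21  2.36  2.09  1.04 -1.53] tcp [0.588 0.046 0.171]
weight_a_mouth {'at': [554.4, 205.3], 'conf': 0.61}
wr3.png [(252, np.int64(280), np.int64(366)), (258, np.int64(275), np.int64(374)), (264, np.int64(274), np.int64(374)), (270, np.int64(274), np.int64(374)), (276, np.int64(274), np.int64(375)), (282, np.int64(273), np.int64(375)), (288, np.int64(284), np.int64(367))] 248 290
wr7.png [(252, np.int64(275), np.int64(373)), (258, np.int64(275), np.int64(374)), (264, np.int64(274), np.int64(374)), (270, np.int64(274), np.int64(374)), (276, np.int64(274), np.int64(375)), (282, np.int64(297), np.int64(350))] 240 283
```

>>> play_rows([
  {"delta_rot": [0.055, 0, 0.047], "travel": [-0.26, 0.61, 0.2], "gripper": -0.5},
  {"delta_rot": [0.055, 0, 0.047], "travel": [-0.26, 0.61, 0.2], "gripper": -0.5},
  {"delta_rot": [0.055, 0, 0.047], "travel": [-0.26, 0.61, 0.2], "gripper": -0.5},
  {"delta_rot": [0.161, 0, 0.136], "travel": [-0.24, 0.9, 0.17], "gripper": -0.5},
  {"delta_rot": [0.161, 0, 0.136], "travel": [-0.24, 0.9, 0.17], "gripper": -0.5},
  {"delta_rot": [0.161, 0, 0.136], "travel": [-0.24, 0.9, 0.17], "gripper": -0.5},
  {"delta_rot": [0.161, 0, 0.136], "travel": [-0.24, 0.9, 0.17], "gripper": -0.5},
])

```text
clock: 20.25
tool_pos: [0.6071, -0.0055, 0.1732]
eef_rot: [0.211, 0.881, -0.097, 0.412]
contact_force: [-0.1, -0.1, -2.0]
opening: 0.558
```

```bash
python3 gd.py gB.json .56 .08 .178 -43 .5873 .1334 .15 -47 
```

```text
clk 20.25 disc now [ 0.5993 -0.0015  0.1805] [-39.7  -0.    0.2] F [-0.1 -0.1 -2. ] open 0.558 q [-0.29  0.83 -0.15  2.36  2.25  0.99 -1.53]
rot [0.015, -0.0, 0.011] travel [0.322, 0.362, -0.357] rows 1.4 err 0.0 [-0.52  0.85 -0.19  2.34  1.95  1.02 -1.55] tcp [0.568 0.076 0.171]
rot [0.032, -0.0, 0.025] travel [0.465, 0.757, -0.236] rows 1.1 err 0.0 [-0.59  0.91 -0.19  2.15  1.75  1.   -1.42] tcp [0.595 0.128 0.143]
```

>>> play_rows([
  {"delta_rot": [0.015, 0, 0.011], "travel": [0.32, 0.36, -0.36], "gripper": -0.5},
  {"delta_rot": [0.015, 0, 0.011], "travel": [0.32, 0.36, -0.36], "gripper": -0.5},
  {"delta_rot": [0.015, 0, 0.011], "travel": [0.32, 0.36, -0.36], "gripper": -0.5},
  {"delta_rot": [0.032, 0, 0.025], "travel": [0.465, 0.757, -0.236], "gripper": -0.5},
  {"delta_rot": [0.032, 0, 0.025], "travel": [0.465, 0.757, -0.236], "gripper": -0.5},
  {"delta_rot": [0.032, 0, 0.025], "travel": [0.465, 0.757, -0.236], "gripper": -0.5},
  {"delta_rot": [0.032, 0, 0.025], "travel": [0.465, 0.757, -0.236], "gripper": -0.5},
])

```text
clock: 21.12
tool_pos: [0.5934, 0.1226, 0.1431]
eef_rot: [0.268, 0.865, -0.129, 0.403]
contact_force: [0.1, -0.8, -1.7]
opening: 0.56
```

```bash
python3 rod.py; python3 - <<'E'
from dz import *
s,W,m=topface('top',.100,.112,[.629,.09],.032); p=W[m]; h=cv2.convexHull(p[:,:2].astype(np.float32)); print('discA top',m.sum(),np.median(p[:,2]),cv2.minEnclosingCircle(h))
s,W,m=topface('scene',.100,.112,[.629,.09],.032); p=W[m]; h=cv2.convexHull(p[:,:2].astype(np.float32)); print('discA scene',m.sum(),np.median(p[:,2]),cv2.minEnclosingCircle(h))
save(s,'sc8.png')
s=viewer.snapshot('wrist'); save(s,'wr8.png')
E
python3 gd.py gB.json .5873 .1334 .139 -47
```

```text
wrist 0.088 537 median [0.6126 0.1083 0.0931] spread [0.043 0.041 0.008]
wrist 0.097 1080 median [0.6131 0.1044 0.1026] spread [0.044 0.051 0.009]
wrist 0.12 29 median [0.6302 0.0954 0.1213] spread [0.005 0.005 0.002]
wrist 0.15 230 median [0.6296 0.095  0.1587] spread [0.006 0.006 0.016]
wrist 0.18 259 median [0.6291 0.0941 0.1951] spread [0.006 0.006 0.02 ]
wrist z seat 0.10598219872811601
scene 0.088 35 median [0.6506 0.0957 0.0934] spread [0.03  0.045 0.008]
scene 0.097 110 median [0.6326 0.089  0.1042] spread [0.053 0.048 0.009]
scene 0.12 23 median [0.6331 0.0917 0.1319] spread [0.007 0.006 0.03 ]
scene 0.15 17 median [0.633  0.0922 0.1655] spread [0.005 0.004 0.027]
scene 0.18 23 median [0.6327 0.091  0.1957] spread [0.008 0.006 0.027]
scene 0.21 14 median [0.6316 0.0902 0.2173] spread [0.007 0.005 0.017]
scene z seat 0.10550325248191178
top 0.088 29 median [0.6347 0.1021 0.0928] spread [0.04  0.045 0.007]
top 0.097 75 median [0.6216 0.0888 0.1041] spread [0.047 0.047 0.008]
top 0.15 5 median [0.628  0.0915 0.1673] spread [0.003 0.004 0.021]
top z seat 0.10536781705132814
discA top 147 0.1065921614271168 ((0.6286462545394897, 0.09324774891138077), 0.02388574369251728)
discA scene 175 0.10593741916979604 ((0.6309282779693604, 0.09284762293100357), 0.02660297602415085)
clk 21.43 disc now [0.5864 0.1307 0.1503] [-47.3   0.2  -0.1] F [ 0.3  0.5 -1.7] open 0.558 q [-0.62  0.9  -0.14  2.16  1.76  0.96 -1.43]
rot [-0.002, -0.0, -0.0] travel [0.061, 0.019, 0.044] rows 0.2 err 0.0 [-0.62  0.94 -0.14  2.15  1.77  0.97 -1.46] tcp [0.595 0.128 0.132]
```

View pics/wr8.png

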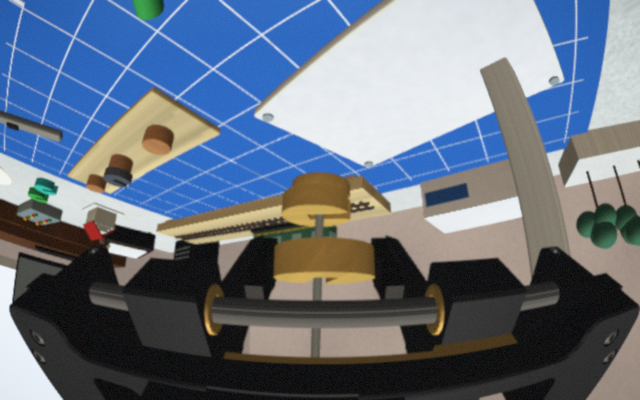

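```bash
python3 gd.py gB.json .5904 .1369 .139 -47 .6313 .093 .139 -47 .632 .0922 .139 -47
```

```text
clk 21.43 disc now [0.5864 0.1307 0.1503] [-47.3   0.2  -0.1] F [ 0.3  0.5 -1.7] open 0.558 q [-0.62  0.9  -0.14  2.16  1.76  0.96 -1.43]
rot [-0.002, -0.0, -0.0] travel [0.058, 0.05, 0.047] rows 0.2 err 0.0 [-0.62  0.94 -0.14  2.13  1.77  0.97 -1.44] tcp [0.598 0.132 0.132]
rot [-0.002, -0.0, -0.0] travel [-0.192, -0.037, 0.346] rows 1.0 err 0.0 [-0.52  0.94 -0.11  2.1   1.86  0.92 -1.4 ] tcp [0.639 0.088 0.132]
rot [-0.002, -0.0, -0.0] travel [-0.196, -0.039, 0.352] rows 0.0 err 0.0 [-0.52  0.94 -0.11  2.1   1.86  0.92 -1.4 ] tcp [0.639 0.087 0.132]
```

>>> play_rows([
  {"delta_rot": [-0.002, 0, 0], "travel": [0.058, 0.05, 0.047], "gripper": -0.5},
  {"delta_rot": [-0.002, 0, 0], "travel": [0.058, 0.05, 0.047], "gripper": -0.5},
  {"delta_rot": [-0.002, 0, 0], "travel": [0.058, 0.05, 0.047], "gripper": -0.5},
  {"delta_rot": [-0.002, 0, 0], "travel": [0.016, 0.036, 0.097], "gripper": -0.5},
  {"delta_rot": [-0.002, 0, 0], "travel": [-0.025, 0.021, 0.147], "gripper": -0.5},
  {"delta_rot": [-0.002, 0, 0], "travel": [-0.067, 0.007, 0.196], "gripper": -0.5},
  {"delta_rot": [-0.002, 0, 0], "travel": [-0.109, -0.008, 0.246], "gripper": -0.5},
  {"delta_rot": [-0.002, 0, 0], "travel": [-0.15, -0.022, 0.296], "gripper": -0.5},
  {"delta_rot": [-0.002, 0, 0], "travel": [-0.196, -0.039, 0.352], "gripper": -0.5},
  {"delta_rot": [-0.002, 0, 0], "travel": [-0.196, -0.039, 0.352], "gripper": -0.5},
  {"delta_rot": [-0.002, 0, 0], "travel": [-0.196, -0.039, 0.352], "gripper": -0.5},
  {"delta_rot": [-0.002, 0, 0], "travel": [-0.196, -0.039, 0.352], "gripper": -0.5},
])

```text
clock: 22.92
tool_pos: [0.6391, 0.0884, 0.1312]
eef_rot: [0.266, 0.866, -0.124, 0.404]
contact_force: [0.1, 0.5, -1.4]
opening: 0.558
```

```bash
python3 rod.py | egrep -v '0.088|seat'; python3 gd.py gB.json .6318 .0922 .1155 -47 .6318 .0922 .1035 -47
```

```text
wrist 0.097 2025 median [0.6139 0.1031 0.1028] spread [0.044 0.05  0.009]
wrist 0.12 511 median [0.6296 0.0939 0.1459] spread [0.03  0.029 0.03 ]
wrist 0.15 401 median [0.6302 0.0939 0.1717] spread [0.006 0.007 0.03 ]
wrist 0.18 124 median [0.6299 0.0939 0.1825] spread [0.006 0.006 0.005]
scene 0.15 20 median [0.6322 0.0913 0.1654] spread [0.016 0.009 0.029]
scene 0.18 27 median [0.632  0.0911 0.1965] spread [0.005 0.006 0.028]
scene 0.21 13 median [0.6323 0.0903 0.2172] spread [0.006 0.005 0.014]
top 0.097 9 median [0.6367 0.0945 0.1047] spread [0.043 0.021 0.005]
top 0.12 55 median [0.623  0.0944 0.1455] spread [0.029 0.029 0.018]
top 0.15 12 median [0.6262 0.0857 0.1509] spread [0.012 0.026 0.022]
clk 23.07 disc now [0.6319 0.0933 0.1386] [-46.9   0.1   0.1] F [-0.3  0.  -2.2] open 0.558 q [-0.51  0.93 -0.11  2.11  1.87  0.92 -1.4 ]
rot [0.0, -0.001, -0.0] travel [0.116, -0.007, 0.102] rows 0.4 err 0.0 [-0.51  0.99 -0.12  2.1   1.9   0.94 -1.45] tcp [0.639 0.087 0.108]
rot [0.0, -0.001, -0.0] travel [0.177, -0.007, 0.153] rows 0.2 err 0.0 [-0.51  1.01 -0.12  2.09  1.91  0.95 -1.48] tcp [0.639 0.087 0.096]
```

>>> play_rows([
  {"delta_rot": [0, 0, 0], "travel": [0.04, -0.002, 0.035], "gripper": -0.5},
  {"delta_rot": [0, 0, 0], "travel": [0.08, -0.005, 0.07], "gripper": -0.5},
  {"delta_rot": [0, 0, 0], "travel": [0.1, -0.007, 0.088], "gripper": -0.5},
  {"delta_rot": [0, 0, 0], "travel": [0.116, -0.007, 0.102], "gripper": -0.5},
  {"delta_rot": [0, 0, 0], "travel": [0.128, -0.007, 0.112], "gripper": -0.5},
  {"delta_rot": [0, 0, 0], "travel": [0.14, -0.007, 0.122], "gripper": -0.5},
  {"delta_rot": [0, 0, 0], "travel": [0.152, -0.007, 0.132], "gripper": -0.5},
  {"delta_rot": [0, 0, 0], "travel": [0.164, -0.007, 0.142], "gripper": -0.5},
  {"delta_rot": [0, 0, 0], "travel": [0.174, -0.007, 0.151], "gripper": -0.5},
  {"delta_rot": [0, 0, 0], "travel": [0.174, -0.007, 0.151], "gripper": -0.5},
  {"delta_rot": [0, 0, 0], "travel": [0.174, -0.007, 0.151], "gripper": -0.5},
  {"delta_rot": [0, 0, 0], "travel": [0.174, -0.007, 0.151], "gripper": -0.5},
])

```text
clock: 24.58
tool_pos: [0.6393, 0.0866, 0.097]
eef_rot: [0.266, 0.866, -0.124, 0.405]
contact_force: [-0.4, 0.4, -0.1]
opening: 0.559
```

```bash
python3 gd.py gB.json .6318 .0922 .1035 -47;  python3 - <<'E'
from rod import *
for n in ('wrist','scene'):
    s=viewer.snapshot(n); W,ok=cloud(s,n=='wrist'); save(s,n+'9.png')
    D=np.hypot(W[...,0]-.631,W[...,1]-.0925)
    m=ok&(D<.022)&(W[...,2]>.07)&(W[...,2]<.124); print(n,np.histogram(W[m][:,2],bins=np.arange(.07,.1241,.003)))
    m=ok&(D<.015)&(W[...,2]>.135)&(W[...,2]<.2); print('rod',np.round(np.median(W[m],0),4))
a=cv2.imread('pics/wrist9.png');b=cv2.imread('pics/scene9.png')
cv2.imwrite('pics/c9.png',np.hstack([cv2.resize(a[180:400,220:440],(400,400)),cv2.resize(b[190:290,320:420],(400,400),interpolation=cv2.INTER_CUBIC)]))
E
```

```text
clk 24.57 disc now [0.6321 0.0916 0.1043] [-47.    0.    0.1] F [-0.4  0.4 -0.1] open 0.559 q [-0.51  1.   -0.12  2.1   1.92  0.95 -1.48]
rot [0.0, -0.0, -0.0] travel [0.006, 0.002, 0.0] rows 0.0 err 0.0 [-0.51  1.01 -0.12  2.09  1.92  0.95 -1.48] tcp [0.639 0.087 0.096]
wrist (array([177, 277, 250,  39,   0,   0,   0,   0,  18,  13,  17,  28,  27,
       614, 108,  75,  77,  52]), array([0.07 , 0.073, 0.076, 0.079, 0.082, 0.085, 0.088, 0.091, 0.094,
       0.097, 0.1  , 0.103, 0.106, 0.109, 0.112, 0.115, 0.118, 0.121,
       0.124]))
rod [0.6297 0.0948 0.1432]
scene (array([ 8,  5,  4,  1,  2,  5,  2,  1,  5,  4,  6,  4, 15, 59, 46,  4,  2,
        3]), array([0.07 , 0.073, 0.076, 0.079, 0.082, 0.085, 0.088, 0.091, 0.094,
       0.097, 0.1  , 0.103, 0.106, 0.109, 0.112, 0.115, 0.118, 0.121,
       0.124]))
rod [0.6333 0.0913 0.1697]
```

>>> play_rows([
  {"delta_rot": [0, 0, 0], "travel": [0, 0, 0], "gripper": 0.2},
  {"delta_rot": [0, 0, 0], "travel": [0, 0, 0], "gripper": 0.3},
  {"delta_rot": [0, 0, 0], "travel": [0, 0, 0], "gripper": 0.5},
  {"delta_rot": [0, 0, 0], "travel": [0, 0, 0], "gripper": 0.6},
  {"delta_rot": [0, 0, 0], "travel": [0, 0, -0.1], "gripper": 0.6},
  {"delta_rot": [0, 0, 0], "travel": [0, 0, -0.3], "gripper": 0.6},
  {"delta_rot": [0, 0, 0], "travel": [0, 0, -0.6], "gripper": 0.6},
  {"delta_rot": [0, 0, 0], "travel": [0, 0, -0.8], "gripper": 0.6},
  {"delta_rot": [0, 0, 0], "travel": [0, 0, -0.8], "gripper": 0.6},
  {"delta_rot": [0, 0, 0], "travel": [0, 0, -0.8], "gripper": 0.6},
  {"delta_rot": [0, 0, 0], "travel": [0, 0, -0.8], "gripper": 0.6},
  {"delta_rot": [0, 0, 0], "travel": [0, 0, -0.8], "gripper": 0.6},
])

```text
clock: 26.18
tool_pos: [0.5633, 0.1372, 0.1733]
eef_rot: [0.267, 0.866, -0.125, 0.404]
contact_force: [-0.7, 0.3, 0.6]
opening: 0.8
```

```bash
cat > chk.py <<'E'
from rod import *
print(r.get_state()['clock'],np.round(r.get_state()['contact_force'],2))
for n in ('wrist','scene','top'):
    s=viewer.snapshot(n); W,ok=cloud(s,n=='wrist'); D=np.hypot(W[...,0]-.631,W[...,1]-.0925)
    m=ok&(D<.033)&(W[...,2]>.106)&(W[...,2]<.117); p=W[m]
    print(n,'top face n',m.sum(),'z',np.round(np.percentile(p[:,2],[5,50,95]),4),'circle',cv2.minEnclosingCircle(cv2.convexHull(p[:,:2].astype(np.float32))))
    for lo,hi in ((.125,.15),(.15,.18),(.18,.21)):
        q=ok&(D<.015)&(W[...,2]>lo)&(W[...,2]<hi)
        if q.sum()>3: print('  rod',np.round(np.median(W[q],0),4))
    if n!='wrist': 
        G=np.full((21,21),'.')
        for z0,z1,ch in ((.075,.106,'o'),(.107,.116,'#'),(.13,.2,'R')):
            k=ok&(D<.04)&(W[...,2]>z0)&(W[...,2]<z1)
            for a,b in np.round((W[k][:,:2]-[.631,.0925])/.003).astype(int):
                if max(abs(a),abs(b))<=10: G[10-a,10-b]=ch
        print('\n'.join(map(''.join,G)))
    if n=='wrist':
        m2=ok&(D<.035)&(W[...,2]>.06)&(W[...,2]<.12); print('low z',np.histogram(W[m2][:,2],bins=np.arange(.06,.121,.004))[0])
        x=fit(s,[.631,.0925],-.82,zt=.111); print('fit B',x[0],np.degrees(x[0][2]),x[1])
E
python3 chk.py
```

```text
26.175 [-0.7   0.34  0.61]
wrist top face n 1246 z [0.1068 0.112  0.113 ] circle ((0.6313750147819519, 0.09047229588031769), 0.02617606334388256)
  rod [0.6297 0.0947 0.1377]
  rod [0.6293 0.0943 0.1648]
  rod [0.629  0.094  0.1878]
low z [  0   0  12 183 145 111 246 243 251 350 266 263 512 590  37]
fit B [ 0.63302174  0.08954819 -0.79399395] -45.49250256342053 1129.3208611776115
scene top face n 188 z [0.1075 0.1115 0.1145] circle ((0.6330307722091675, 0.08873090893030167), 0.026966268196702003)
  rod [0.6322 0.0912 0.1361]
  rod [0.6331 0.092  0.1657]
  rod [0.6322 0.0908 0.1964]
............o#.......
........#o#o##.......
.......########......
......####oo####.....
....oo##..##..#oo....
....##########.oooo..
....##.#####....oo.o.
...o#..#.##.##..####.
...o.####..R...oo#o##
...###..#.RR..##oo###
...#####.RRR..o#####.
...o...###.Ro######..
....#.####..#.#....#.
...o####....###.###..
.......##...###.#....
......###...#..##.#..
............#.#..#...
......##.....####....
........#...#.#......
.....................
.....................
top top face n 152 z [0.1082 0.1118 0.1163] circle ((0.6305175423622131, 0.0902055948972702), 0.025277595967054367)
  rod [0.628  0.0913 0.1665]
.....................
.....................
.....................
..............##.....
...........##........
.........##.##oo.....
...#..#....#.oooo....
....####..###oooo....
...#####..#ooooo.##..
...#.####.oooo.#####.
..o##.#....Ro.#.#.##.
..o.#####.RR.#######.
..o.##.###..#######o.
..o#######.##..####..
...o#.#.####..###.o..
...oo#####.#.###.#...
....o#.##.#######....
.....oo##.#..###o....
......o#o##o#oo......
........oooooo.......
.....................
```

```bash
cat > side.py <<'E'
from rod import *
from scipy.optimize import least_squares
print(r.get_state()['clock'])
for n in ('wrist','scene'):
    Z={}
    for rep in range(2):
        s=viewer.snapshot(n); W,ok=cloud(s,n=='wrist'); D=np.hypot(W[...,0]-.631,W[...,1]-.0925)
        for nm,lo,hi,rad in (('base',.071,.079,.022),('A',.084,.093,.025),('B',.0985,.108,.025),('rod',.12,.15,.003),('rodhi',.18,.21,.003)):
            m=ok&(D<(.04 if rad>.01 else .015))&(W[...,2]>lo)&(W[...,2]<hi); Z.setdefault(nm,[]).append((W[m][:,:2],rad))
    for nm,l in Z.items():
        p=np.vstack([a for a,_ in l]); rad=l[0][1]
        if len(p)<20: continue
        o=np.array(s['origin'])[:2]; st=np.array([.631,.0925])
        z=least_squares(lambda c:np.hypot(*(p-c).T)-rad,st,loss='soft_l1',f_scale=.0007)
        print(n,nm,len(p),np.round(z.x,4),'resid',np.round(np.median(abs(np.hypot(*(p-z.x).T)-rad)),5))
E
python3 side.py
```

```text
26.325
wrist base 640 [0.6331 0.0936] resid 0.00037
wrist A 1097 [0.6303 0.0926] resid 0.00037
wrist B 1232 [0.6325 0.0901] resid 0.00033
wrist rod 565 [0.6319 0.093 ] resid 0.0004
wrist rodhi 282 [0.6312 0.0923] resid 0.00036
scene base 60 [0.6306 0.0915] resid 0.00066
scene A 93 [0.629  0.0903] resid 0.00082
scene B 128 [0.6309 0.0926] resid 0.0029
scene rod 44 [0.6313 0.0911] resid 0.00059
scene rodhi 41 [0.631  0.0909] resid 0.00065
```

>>> play_rows([
  {"delta_rot": [0, 0, 0], "travel": [0, 0, -0.15], "gripper": 0.6},
  {"delta_rot": [0, 0, 0], "travel": [0, 0, -0.15], "gripper": 0.6},
  {"delta_rot": [0, 0, 0], "travel": [0, 0, -0.15], "gripper": 0.6},
  {"delta_rot": [0, 0, 0], "travel": [0, 0, -0.15], "gripper": 0.6},
  {"delta_rot": [0, 0, 0], "travel": [0, 0, -0.15], "gripper": 0.6},
  {"delta_rot": [0, 0, 0], "travel": [0, 0, -0.15], "gripper": 0.6},
  {"delta_rot": [0, 0, 0], "travel": [0, 0, -0.15], "gripper": 0.6},
  {"delta_rot": [0, 0, 0], "travel": [0, 0, -0.15], "gripper": 0.6},
])

```text
clock: 27.52
tool_pos: [0.5488, 0.1478, 0.1883]
eef_rot: [0.266, 0.866, -0.124, 0.404]
contact_force: [1.2, 0.5, -0.3]
opening: 0.8
```

```bash
python3 side.py | grep wrist; python3 - <<'E'
from h import *
s=viewer.snapshot('top')
for l in ('weight_small','screwdriver','cutter','loco','house','cup','glasses'):
    d=viewer.pinpoint('top',l)[:1]; print(l,[(np.round(x['at'],1).tolist(),round(x['conf'],2)) for x in d])
a=cv2.imread('pics/top0.png').astype(int); b=s['color'][:,:,::-1].astype(int)
for n,(x0,x1,y0,y1) in dict(small=(348,366,196,214),cutter=(355,375,230,275),screw=(245,290,225,270)).items(): print(n,'mean diff',abs(a-b)[y0:y1,x0:x1].mean().round(1))
print('base',abs(a-b)[180:220,400:410].mean())
E
```

```text
wrist base 555 [0.6331 0.0935] resid 0.00037
wrist A 898 [0.6302 0.0924] resid 0.00036
wrist B 1024 [0.6325 0.09  ] resid 0.00035
wrist rod 412 [0.6318 0.0926] resid 0.0003
wrist rodhi 472 [0.6311 0.0922] resid 0.00037
weight_small [([265.8, 173.6], 0.75)]
screwdriver [([263.3, 244.2], 0.6)]
cutter [([363.6, 257.3], 0.62)]
loco [([169.1, 254.3], 0.71)]
house [([454.9, 184.3], 0.8)]
cup [([453.8, 278.6], 0.84)]
glasses [([170.8, 252.6], 0.65)]
small mean diff 5.8
cutter mean diff 6.2
screw mean diff 16.1
base 6.2625
```

```bash
python3 - <<'E'
from h import *
def gm(bgr,box):
    x0,x1,y0,y1=box; h=cv2.cvtColor(bgr,cv2.COLOR_BGR2HSV)[y0:y1,x0:x1]; m=(h[...,0]>45)&(h[...,0]<75)&(h[...,1]>110)&(h[...,2]>40); y,x=np.nonzero(m)
    return len(x),(round(x.mean()+x0,1),round(y.mean()+y0,1),x.min()+x0,x.max()+x0,y.min()+y0,y.max()+y0) if len(x) else None
for n,box in (('top',(240,300,220,275)),('scene',(345,400,205,240))):
    s=viewer.snapshot(n); print(n,gm(cv2.imread(f'pics/{n}0.png'),box),gm(s['color'][:,:,::-1].copy(),box))
r.finish_job()
E
```

```text
top (109, (np.float64(274.3), np.float64(236.7), np.int64(265), np.int64(283), np.int64(228), np.int64(246))) (110, (np.float64(274.3), np.float64(236.8), np.int64(265), np.int64(283), np.int64(228), np.int64(246)))
scene (82, (np.float64(361.8), np.float64(225.4), np.int64(354), np.int64(371), np.int64(219), np.int64(232))) (85, (np.float64(361.8), np.float64(225.5), np.int64(354), np.int64(371), np.int64(219), np.int64(232)))
the job is handed in; nothing more can be done
```

Both big brass weights are on the hanger, one flat on the other with the rod in both slots, and the job is handed in. The robot's clock read about 28 s of the 67 s. No verdict came back.

- **Slots:** the lower mouth was set at about 66° and the upper one measures about -46°, so they are roughly 112° apart. The lower slot's angle is from when I placed it, since the upper weight now hides it.
- **Fit on the rod:**
  - Upper weight: the rod sits at the slot's end, about 3 mm from the disc's centre.
  - Lower weight: the rod is about 2.6 mm from the centre, some 1.8 mm of it towards the mouth. It is inside the slot but not hard against the end, and I left it so.
- **Load:**
  - The top face is at about 0.112 m, and both weights fully carried predicts 0.111 m.
  - The wrist force had dropped to about zero before each release.
  - I have no direct gauge reading. I lowered each weight to just short of its expected sink before opening, so the scale's end should never have been reached.
- **Stillness:** two measurements about 1 s apart agreed within 0.4 mm, with the gripper clear of the load.
- **Other things:** the screwdriver handle is in the same pixels as at the start, and the small weight and cutter areas match the first picture. The locomotive, house, cup and glasses were not compared with the start. The object detector's last position for the small weight was wrong (it pointed at the hanger), so I used the picture comparison instead.

**What went wrong:** on the first try with the lower weight I went in too low and pushed the hanger aside by about 20 mm. I backed out, let it settle to its starting position and went in higher. I could not view the final state because the picture limit was reached, so the last checks are from depth and image numbers only.

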